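Put away returned parts: picking bins and a cantilever-tray service box

ROBOT

A 6-joint arm with a two-finger parallel gripper is mounted at the origin on the work surface. World frame = base frame: x ahead of the robot, y to its left, z up, the work surface at z = 0. Lengths are in mm, angles in rad, forces in N, time in s.
With the tool pointing down it reaches from about 400 to 925 mm from the base axis. Payload 12.5 kg.
Tool frame: the origin (TCP) lies at the centre of the arm's flange, where the gripper is bolted on; the fingertips stand 190 mm ahead of it and the grasp point (between the pads) lies 171 mm ahead of it; z points along the fingers, x is the direction in which the jaws open and shut, and the axes are right-handed (so a half turn about z gives the same grasp; the last joint's range is limited). The gripper opens to 95 mm and grips with 3 to 60 N. Pads are 20 mm wide; open, the fingers measure 119 mm over their backs; the gripper's body (75 mm by 180 mm) begins 59 mm behind the grasp point.
Start: joints at [1.225, 0.491, 1.559, -0, 1.092, -0.106], TCP at [148.418, 607.122, 404.761] pointing down, gripper open.
Joint ranges: [-3.1, 3.1], [-0.84, 2.19], [0.05, 2.79], [-1.13, 4.28], [0.06, 2.93], [-2.69, 2.69]. Speed limits (rad/s): [2.22, 2.22, 2.79, 3.14, 3.14, 3.14].

INTERFACE

Orientations are given as a rotation vector (axis times angle).
In Python, from bench import bot, viewer gives the robot as it stands. The module is installed in compiled form; this text tells all that it offers.
- The arm moves only by the tool move_arm, never from a script. Its argument "motion" is a list of rows, each an object with "jaw": the closure in counts, from 0 (fully open) to 255 (shut); "xyz": the shift along the tool's x, y, z in cm, a list of three; "spin": the turn about the tool's z in degrees. A call has 1 to 12 rows; each row is the pose to reach, as a shift and turn from the pose commanded when the call began, along the tool's axes at that moment; what a row does not reach only later rows make up. A row lasts 1/12 s, in which the tool goes at most 41.7 mm and 7.16 degrees, less where a joint would pass 70% of its speed; a pose out of reach is approached as far as the arm can. A call with a gripper value outside its range is refused whole. The fingers move at their own pace and stop on an object; "grip_force" is the grip in N (left out, the last holds). Time passes only in rows, so rows that repeat a pose let the fingers close. It gives the time, the measured TCP pose, the force and the opening at its end, in the units of the state.
- bot.state(): the state, without advancing time (a new reading comes with each control period).
- viewer.grab_frame(name): name is "scene" or "top"; returns the picture (400x640x3 uint8, red, green, blue); there is no depth.
- viewer.camera_model(name): a dict with "fx", "fy", "cx", "cy" (pixels), "R" (3x3) and "t" (3): a world point X has camera coordinates R X + t. Camera axes: x right, y down, z forward; pixel columns grow to the right and rows downward; lengths in mm; the calibration is good to about 2 mm. A picture is of the moment at which its call begins. camera_model takes no time and is no camera call.
- bot.job_done(): hands the job in, once; it reports no verdict.
The state is a dict: "clock": time; "joint_positions": joint angles; "joint_velocities": joint speeds; "joint_efforts": joint torques, N m; "ee_pos": TCP position; "orientation": TCP orientation; "force": force on the tool from outside, world axes, zero at the start; "wrist_torque": the same for the moment, N m; "width": finger opening in mm.
Only numpy, scipy, OpenCV 4.12 (cv2) and the standard library are available. Lean on these libraries where they do the work, as an engineer would, in place of code of your own. Each camera call takes 0.05 s, during which the arm holds its last target.

TASK

Put away the four loose parts on the bench, each with its own kind. The bearing and the universal-joint cross go back into the black picking bins that already hold such parts, and the spark plug goes into the blue service box's top tray, in the compartment where a spark plug already lies. The oil filter goes under that tray: swing the cantilever tray up and over by its handle, stand the filter upright on the bottom of the box beside the one already there, then lower the tray under control, without letting it drop, until it is fully down.

Things in the scene. Friction and masses are not known exactly. Their poses are not given: they have to be found in the camera images.
- oil_filter: Loose spin-on oil filter: white can, 66 mm diameter, 68 mm tall, slightly domed top, standing upright on the bench; 0.3 kg. Origin at the centre of its underside, z up along its axis.
- spark_plug: Loose spark plug lying on its side: steel hexagon 21 mm across, 16 mm long, in the middle; white ceramic end reaching 48 mm to +x, dark thread reaching 32 mm to -x; 55 g. Origin on the underside below the middle of the hexagon (near the centre of mass), x along the plug, z up. Grip across the hexagon (along y, 21 to 24 mm).
- bearing: Loose sealed ball bearing lying flat: steel ring with black seals, 47 mm outer diameter, 20 mm bore, 14 mm high; 0.1 kg. Origin at the centre of its underside, z along its axis.
- joint_cross: Loose universal-joint cross (spider) lying flat: four steel caps, each 20 mm in diameter, in a plus shape, 52 mm from end to end along its x and along its y, 20 mm high; 0.16 kg. Origin at the centre of its underside, z up. Grip over the two cap ends of one bar of the plus (52 mm, along its x or its y).
- kit_box: Blue steel service box, fixed: 240 mm long (x), 150 wide (y), 90 high, walls and floor 3 mm, open on top but covered by its cantilever tray when that is down. Origin at the centre of its underside on the bench, z up. A fixed oil filter like the loose one stands on its floor at x = +68 mm, y = 0; the rest of the floor is free (good spot: x = -35 mm, y = 0).
- kit_tray: The box's blue top tray, 240 x 150 mm, walls 40 mm high, floor 3 mm; stays level, axes parallel to the box's. Origin at the centre of its underside. A 28 mm high divider at x = 0 makes two compartments: at -x a fixed spark plug lies across the end (x -112 to -88 mm, 24 high), the rest is free (good spot: x = -48 mm, y = 0, plug along y); the +x one holds a small carton and washers.
- tray_handle (a point): Centre of the tray's lift handle, 59 mm straight above the tray's origin: a steel bar over the divider, along the tray's y, 84 mm long, 12 mm thick in x and 10 mm in z, open below down to the divider. Pinch it from above across x and keep the gripper's orientation all along the swing.
- tray_link (a joint): Angle q of the tray's links, rad: 0 = down, tray underside 92 mm above the bench; 2.2 = open on its stop, beyond the box's +y side. Tray origin in the box frame: y = 0.115*(cos(2.932-q)+0.978), z = 0.092+0.115*(sin(2.932-q)-0.208): a 115 mm arc, up first, top at q = 1.36, ending 198 mm outboard and 53 mm higher. Its 6 N weight holds it at either end; in between it falls if let go.
- bin_bearings: Black picking bin, fixed: 190 mm long (x), 104 wide (y), 70 high, walls and floor 4 mm; front wall at -x (towards the robot) only 32 mm high, cheeks sloping up from it. Origin at the centre of its underside, z up. Three fixed ball bearings are piled at its back (x +38 to +90 mm, up to 32 mm high); the front is free (good spot: x = -30 mm, y = 0).
- bin_crosses: Black picking bin, fixed: size, form, origin and axes like the bearings' bin. Two fixed universal-joint crosses are piled at its back (x +30 to +90 mm, up to 50 mm high); the front is free (good spot: x = -30 mm, y = 0).
Not all that is in view belongs to the job. Several things have the shape of the oil_filter; the one meant has the colours described above.

How it is judged:
By the outcome, as a careful person would: the job done as asked, in the order asked, and still so for the second after the job is handed in, with the robot touching nothing.
It also fails if it takes over 134 s, if anything falls off the work surface, if the arm or the gripper's body presses on something with over 40 N, if the wrist force passes 120 N, or if a joint passes its speed limit or range.

## Working session

There is one attempt and no reset: what is moved stays moved. The work goes in short steps, Python scripts to look and compute and a tool call to move; the robot and the scene stay as the last step left them, time stands still between calls to the robot, and variables do not carry over. Pictures are saved under pics/ and viewed, and the job is handed in when it is done.

Besides the shell and the picture viewer there is one more tool, called after "Request:" as a command line: name --argument value ..., lists and objects as JSON in quotes. move_arm: Moves the arm, as the interface text tells. Its arguments: {"type":"object","properties":{"motion":{"type":"array","items":{"type":"object","properties":{"jaw":{"type":"number"},"xyz":{"type":"array","items":{"type":"number"}},"spin":{"type":"number"}}}},"grip_force":{"type":"number"}},"required":["motion"]}

```bash
mkdir -p pics
python3 - <<'E'
from bench import bot, viewer
import cv2,json
print(bot.state())
for n in("scene","top"):
    im=viewer.grab_frame(n); cv2.imwrite(f"pics/{n}0.png",im[:,:,::-1]); print(n,viewer.camera_model(n))
E
```

```text
{'clock': 0.0, 'joint_positions': array([ 1.22538473e+00,  4.91575329e-01,  1.55944270e+00, -2.57810856e-05,
        1.09169689e+00, -1.05607471e-01]), 'joint_velocities': array([-8.42968959e-04,  4.74966830e-04,  2.48396431e-04,  2.83885535e-05,
       -9.58504890e-04, -8.89131327e-04]), 'joint_efforts': array([ 1.67505721e-03, -6.12613320e+01, -2.58176923e+01,  6.93643838e-02,
        4.82197548e-02, -7.11585653e-05]), 'ee_pos': array([148.42011236, 607.09302833, 404.15415484]), 'orientation': array([ 2.47071408e+00,  1.93940914e+00, -1.47432769e-03]), 'force': array([-0.05365725,  0.78765518, -0.57796135]), 'wrist_torque': array([0.01644959, 0.03832482, 0.04219174]), 'width': 95.00453027409795}
scene {'fx': 381.5337810106204, 'fy': 381.5337810106204, 'cx': 319.3283144601681, 'cy': 201.5103259109093, 'R': array([[ 0.82888855,  0.55932414, -0.01001377],
       [ 0.47535133, -0.71365702, -0.51452383],
       [-0.29493199,  0.42172285, -0.85741761]]), 't': array([-394.9355811 , -263.79457371, 1073.25529623])}
top {'fx': 444.4126607382288, 'fy': 444.4126607382288, 'cx': 324.9156019963702, 'cy': 204.40682496310666, 'R': array([[ 0.0118966 , -0.99991799,  0.00474176],
       [-0.9978702 , -0.01217613, -0.06408441],
       [ 0.06413689, -0.00396928, -0.99793322]]), 't': array([ -85.82731012,  542.97365506, 1247.53423787])}
```

View pics/scene0.png

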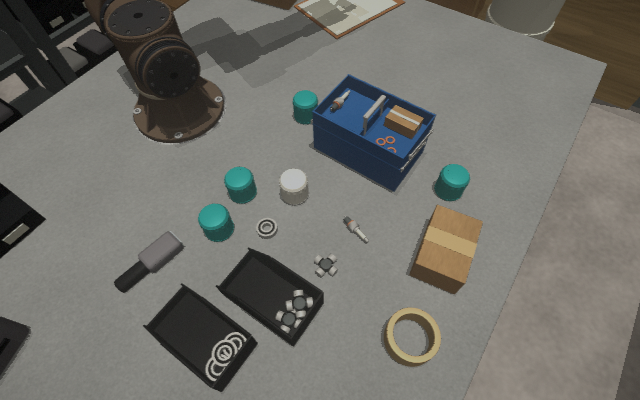

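View pics/top0.png

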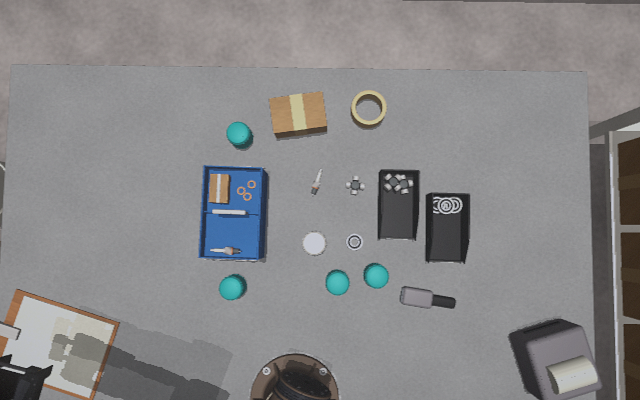

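```bash
cat > h.py <<'E'
import numpy as np,cv2
from bench import bot,viewer
def px2w(n,u,v,z):
    c=viewer.camera_model(n);R=np.array(c["R"]);t=np.array(c["t"])
    d=R.T@np.array([(u-c["cx"])/c["fx"],(v-c["cy"])/c["fy"],1]);o=-R.T@t
    return o+d*(z-o[2])/d[2]
def w2px(n,X):
    c=viewer.camera_model(n);p=np.array(c["R"])@np.array(X)+np.array(c["t"])
    return np.array([c["fx"]*p[0]/p[2]+c["cx"],c["fy"]*p[1]/p[2]+c["cy"]])
def crop(src,u0,u1,v0,v1,s,out):
    im=cv2.imread(src)[v0:v1,u0:u1];im=cv2.resize(im,None,fx=s,fy=s,interpolation=cv2.INTER_CUBIC)
    for u in range((u0+9)//10*10,u1,10):
        cv2.putText(im,str(u),(int((u-u0+.5)*s)-10,8),0,.3,(0,255,255),1);cv2.line(im,(int((u-u0+.5)*s),10),(int((u-u0+.5)*s),14),(0,255,255),1)
    for v in range((v0+9)//10*10,v1,10):
        cv2.putText(im,str(v),(0,int((v-v0+.5)*s)+3),0,.3,(0,255,255),1)
    cv2.imwrite(out,im)
E
python3 - <<'E'
from h import *
crop("pics/top0.png",190,280,155,270,5,"pics/c_box.png")
crop("pics/top0.png",295,375,160,265,5.5,"pics/c_parts.png")
crop("pics/top0.png",370,480,160,270,5,"pics/c_bins.png")
crop("pics/scene0.png",230,380,150,290,4,"pics/c_sparts.png")
E
```

```text
(no output)
```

View pics/c_box.png

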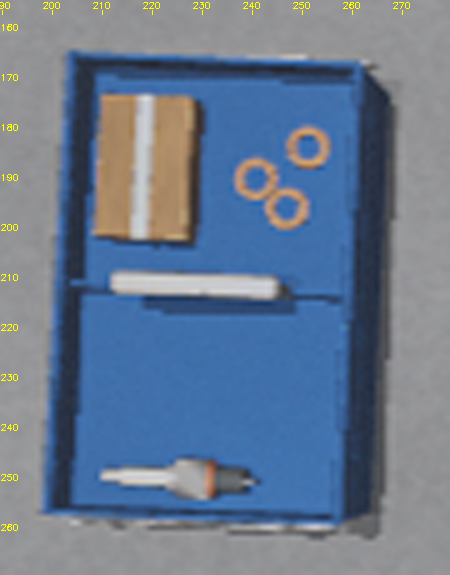

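View pics/c_parts.png

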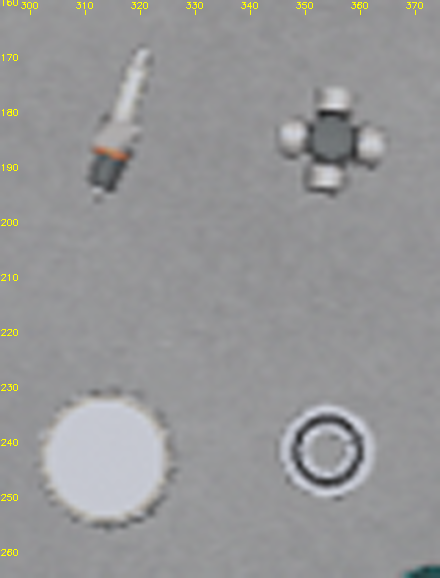

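View pics/c_bins.png

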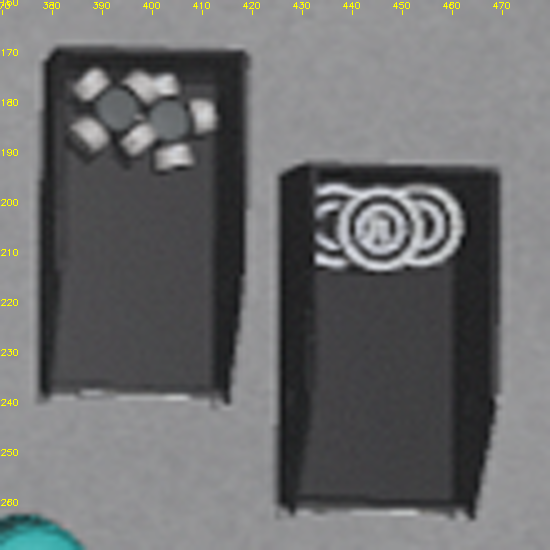

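View pics/c_sparts.png

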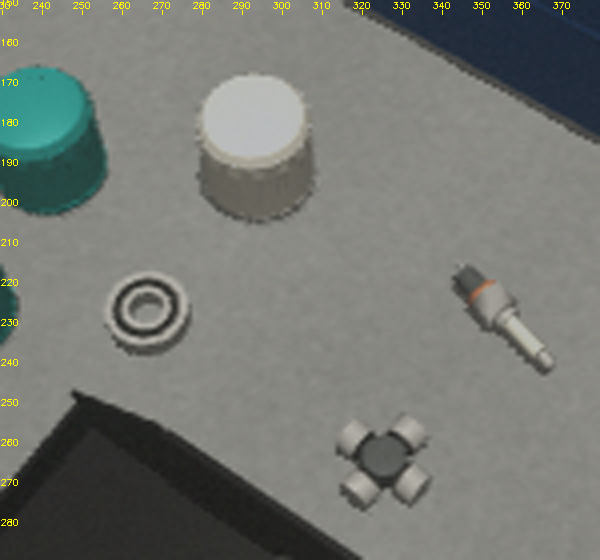

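Run:
```python
from h import *
f=lambda x,y,s,u0,v0:(u0+x/s-.5,v0+y/s-.5)
P=lambda x,y,z:px2w("top",*f(x,y,5.5,295,160),z)
B=lambda x,y,z:px2w("top",*f(x,y,5,190,155),z)
N=lambda x,y,z:px2w("top",*f(x,y,5,370,160),z)
S=lambda x,y,z:px2w("scene",*f(x,y,4,230,150),z)
np.set_printoptions(precision=1,suppress=True)
print("filter",P(107,459,66),S(253,116,68), S(253,122,64))
print("bearing",P(328,450,14),S(148,307,14))
print("cross",[P(*a,10) for a in((292,134),(370,146),(335,98),(325,180),(332,140))],S(384,455,17))
print("plug",P(143,50,12),P(99,195,12),P(116,137,14),"sc",S(460,270,12),S(551,365,12),S(495,304,14))
c=[B(*a,132) for a in((70,52),(362,62),(340,522),(42,513))];print("tray",c,np.mean(c,0))
print("handle",B(113,282,156),B(280,288,156),B(196,285,156))
print("binc",[N(*a,z) for a,z in (((50,50),70),((246,52),70),((42,393),32),((226,395),32))])
print("binb",[N(*a,z) for a,z in (((282,167),70),((499,168),70),((285,505),32),((472,508),32))])
```

```text
filter [435.4 -50.5  66. ] [440.2 -52.5  68. ] [440.8 -53.8  64. ]
bearing [ 440.2 -163.5   14. ] [ 442.7 -163.1   14. ]
cross [array([ 604.4, -143.8,   10. ]), array([ 598.6, -184.6,   10. ]), array([ 623.6, -166.1,   10. ]), array([ 580.5, -161.2,   10. ]), array([ 601.5, -164.7,   10. ])] [ 603.2 -164.1   17. ]
plug [647.3 -65.4  12. ] [571.  -43.4  12. ] [601.2 -51.9  14. ] sc [576.1 -44.3  12. ] [649.6 -67.1  12. ] [604.6 -52.8  14. ]
tray [array([635.7, 238.1, 132. ]), array([632.4,  86.2, 132. ]), array([394.4,  92.5, 132. ]), array([397.2, 245.4, 132. ])] [514.9 165.6 132. ]
handle [515.1 206.4 156. ] [513.1 121.9 156. ] [514.1 164.4 156. ]
binc [array([ 638.4, -227.7,   70. ]), array([ 638.7, -335.4,   70. ]), array([ 450.2, -228.8,   32. ]), array([ 450.4, -332. ,   32. ])]
binb [array([ 575.5, -355. ,   70. ]), array([ 576.4, -473.9,   70. ]), array([ 389.4, -365. ,   32. ]), array([ 389. , -469.6,   32. ])]
```

White filter chosen: top-view (314,243). The look-alikes are teal cans at (238,133), (231,287), (337,282) and (376,275). The close crop confirms the white can, with no teal. The loose bearing is at (354,241), the cross at (355,185) and the plug at (316,185). Lookalikes for those are the fixed parts in the bins and tray. The bearings bin is at (447,228), the crosses bin at (398,205).

```bash
cat > g.py <<'E'
import sys
from h import *
from scipy.spatial.transform import Rotation as Ro
# usage: g.py x y tipz angle  (sequence of 4-tuples, via points) -> shifts from current pose
np.set_printoptions(precision=2,suppress=True)
s=bot.state();R=Ro.from_rotvec(s["orientation"]).as_matrix();p=np.array(s["ee_pos"])
a0=np.degrees(np.arctan2(R[1,0],R[0,0]))
print("t",round(s["clock"],2),"tcp",p,"tip",p+190*R[:,2],"jawang",round(a0,2),"w",round(s["width"],1),"F",s["force"])
v=list(map(float,sys.argv[1:]))
for i in range(0,len(v),4):
    x,y,tz,a=v[i:i+4]
    d=R.T@(np.array([x,y,tz+190])-p)/10
    sp=(a0-a+90)%180-90
    print("->",v[i:i+4],"xyz cm",d,"len",round(float(np.linalg.norm(d)),1),"spin",round(sp,2))
E
python3 g.py 460 150 230 -1 441.5 -163.3 150 -1
```

```text
t 0.1 tcp [148.41 607.1  404.23] tip [148.35 606.93 214.23] jawang 76.26 w 94.8 F [-0.55  0.   -0.48]
-> [460.0, 150.0, 230.0, -1.0] xyz cm [-37.01  41.12  -1.55] len 55.3 spin 77.26
-> [441.5, -163.3, 150.0, -1.0] xyz cm [-67.87  46.77   6.48] len 82.7 spin 77.26
```

Request:
move_arm --motion '[{"jaw":40,"xyz":[-37,41.1,-1.5],"spin":77},{"jaw":40,"xyz":[-37,41.1,-1.5],"spin":77},{"jaw":40,"xyz":[-37,41.1,-1.5],"spin":77},{"jaw":40,"xyz":[-37,41.1,-1.5],"spin":77},{"jaw":40,"xyz":[-37,41.1,-1.5],"spin":77},{"jaw":40,"xyz":[-37,41.1,-1.5],"spin":77},{"jaw":40,"xyz":[-37,41.1,-1.5],"spin":77},{"jaw":40,"xyz":[-37,41.1,-1.5],"spin":77},{"jaw":40,"xyz":[-37,41.1,-1.5],"spin":77},{"jaw":40,"xyz":[-37,41.1,-1.5],"spin":77},{"jaw":40,"xyz":[-37,41.1,-1.5],"spin":77},{"jaw":40,"xyz":[-37,41.1,-1.5],"spin":77}]'

```text
clock: 1.1
ee_pos: [430.5, 192.1, 418.3]
orientation: [-3.141, 0.03, 0.0]
force: [0.5, 1.4, 0.5]
width: 80.4
```

```bash
python3 g.py 441.5 -163.3 110 -1
```

```text
t 1.1 tcp [430.51 192.1  418.34] tip [430.51 192.12 228.34] jawang -1.09 w 80.4 F [0.52 1.41 0.49]
-> [441.5, -163.3, 110.0, -1.0] xyz cm [ 1.77 35.51 11.83] len 37.5 spin -0.09
```

Request:
move_arm --motion '[{"jaw":60,"xyz":[1.8,35.5,11.8]},{"jaw":60,"xyz":[1.8,35.5,11.8]},{"jaw":60,"xyz":[1.8,35.5,11.8]},{"jaw":60,"xyz":[1.8,35.5,11.8]},{"jaw":60,"xyz":[1.8,35.5,11.8]},{"jaw":60,"xyz":[1.8,35.5,11.8]},{"jaw":60,"xyz":[1.8,35.5,11.8]},{"jaw":60,"xyz":[1.8,35.5,11.8]},{"jaw":60,"xyz":[1.8,35.5,11.8]},{"jaw":60,"xyz":[1.8,35.5,11.8]},{"jaw":60,"xyz":[1.8,35.5,11.8]},{"jaw":60,"xyz":[1.8,35.5,11.8]}]'

```text
invalid input at $.motion[0]: expected keys jaw, xyz, spin
```

```bash
python3 g.py 441.5 -163.3 3 -1;python3 -c "
from h import *
cv2.imwrite('pics/s1.png',viewer.grab_frame('scene')[:,:,::-1]);crop('pics/s1.png',220,380,140,300,4,'pics/s1c.png')"
```

```text
t 1.1 tcp [430.51 192.1  418.34] tip [430.51 192.12 228.34] jawang -1.09 w 80.4 F [0.52 1.41 0.49]
-> [441.5, -163.3, 3.0, -1.0] xyz cm [ 1.77 35.52 22.53] len 42.1 spin -0.09
```

View pics/s1.png

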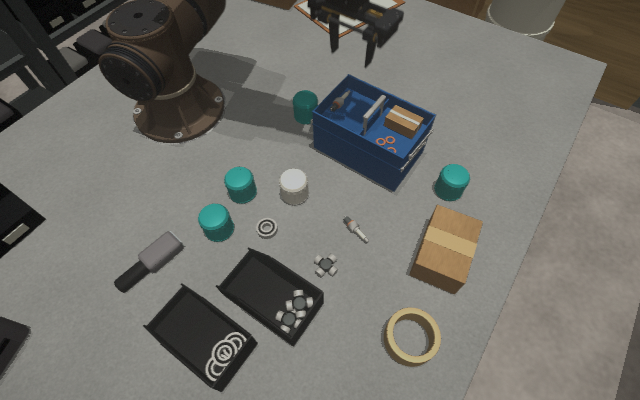

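The picture shows the gripper beyond the box at (355,30) and the parts unmoved. Spin must be given in every row, so I resend.

Request:
move_arm --motion '[{"jaw":60,"xyz":[1.8,35.5,11.8],"spin":0},{"jaw":60,"xyz":[1.8,35.5,11.8],"spin":0},{"jaw":60,"xyz":[1.8,35.5,11.8],"spin":0},{"jaw":60,"xyz":[1.8,35.5,11.8],"spin":0},{"jaw":60,"xyz":[1.8,35.5,11.8],"spin":0},{"jaw":60,"xyz":[1.8,35.5,11.8],"spin":0},{"jaw":60,"xyz":[1.8,35.5,11.8],"spin":0},{"jaw":60,"xyz":[1.8,35.5,11.8],"spin":0},{"jaw":60,"xyz":[1.8,35.5,11.8],"spin":0},{"jaw":60,"xyz":[1.8,35.5,11.8],"spin":0},{"jaw":60,"xyz":[1.8,35.5,11.8],"spin":0},{"jaw":60,"xyz":[1.8,35.5,11.8],"spin":0}]'

```text
clock: 2.15
ee_pos: [443.1, -160.9, 300.1]
orientation: [-3.141, 0.021, 0.001]
force: [0.1, -0.1, -0.8]
width: 73.0
```

```bash
python3 g.py 441.5 -163.3 3 -1;python3 -c "
from h import *
cv2.imwrite('pics/s2.png',viewer.grab_frame('scene')[:,:,::-1]);crop('pics/s2.png',200,340,140,260,5,'pics/s2c.png')"
```

```text
t 2.15 tcp [ 443.07 -160.91  300.1 ] tip [ 442.92 -160.79  110.1 ] jawang -0.77 w 73.0 F [ 0.13 -0.1  -0.8 ]
-> [441.5, -163.3, 3.0, -1.0] xyz cm [-0.15  0.25 10.71] len 10.7 spin 0.23
```

View pics/s2c.png

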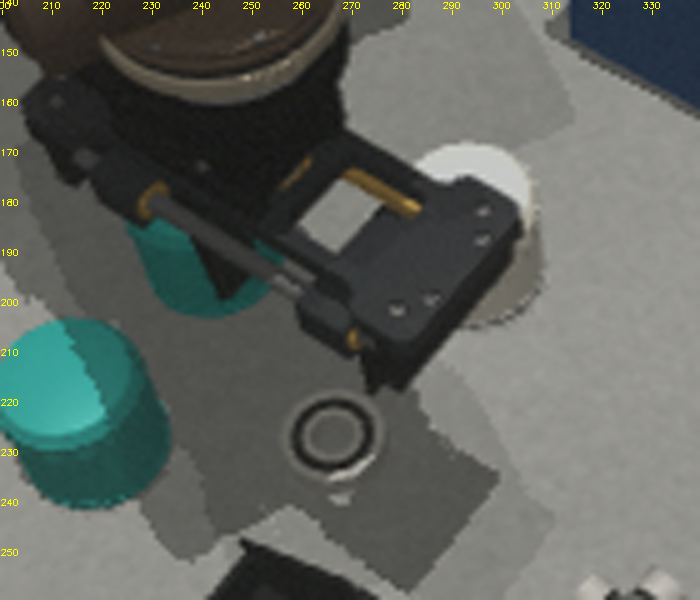

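Request:
move_arm --grip_force 25 --motion '[{"jaw":60,"xyz":[-0.1,0.2,4],"spin":0},{"jaw":60,"xyz":[-0.1,0.2,8],"spin":0},{"jaw":60,"xyz":[-0.1,0.2,10],"spin":0},{"jaw":60,"xyz":[-0.1,0.2,10.7],"spin":0},{"jaw":60,"xyz":[-0.1,0.2,10.7],"spin":0},{"jaw":160,"xyz":[-0.1,0.2,10.7],"spin":0},{"jaw":200,"xyz":[-0.1,0.2,10.7],"spin":0},{"jaw":200,"xyz":[-0.1,0.2,10.7],"spin":0},{"jaw":200,"xyz":[-0.1,0.2,10.7],"spin":0},{"jaw":200,"xyz":[-0.1,0.2,10.7],"spin":0},{"jaw":200,"xyz":[-0.1,0.2,10.7],"spin":0}]'

```text
clock: 3.12
ee_pos: [442.2, -163.1, 194.1]
orientation: [3.141, -0.02, 0.001]
force: [-1.9, 1.9, 9.7]
width: 46.4
```

```bash
python3 g.py 441.5 -163.3 100 -1 452 -417.5 100 -1 452 -417.5 9 -1
```

```text
t 3.12 tcp [ 442.22 -163.1   194.11] tip [ 442.4  -163.17    4.11] jawang -0.74 w 46.4 F [-1.87  1.91  9.68]
-> [441.5, -163.3, 100.0, -1.0] xyz cm [-0.06  0.02 -9.59] len 9.6 spin 0.26
-> [452.0, -417.5, 100.0, -1.0] xyz cm [ 1.32 25.43 -9.58] len 27.2 spin 0.26
-> [452.0, -417.5, 9.0, -1.0] xyz cm [ 1.31 25.43 -0.48] len 25.5 spin 0.26
```

Request:
move_arm --motion '[{"jaw":200,"xyz":[0,0,-4],"spin":0},{"jaw":200,"xyz":[0,0,-8],"spin":0},{"jaw":200,"xyz":[0.3,2,-10],"spin":0},{"jaw":200,"xyz":[0.6,6,-10.5],"spin":0},{"jaw":200,"xyz":[0.8,10,-10.5],"spin":0},{"jaw":200,"xyz":[1,14,-10.5],"spin":0},{"jaw":200,"xyz":[1.2,18,-10.5],"spin":0},{"jaw":200,"xyz":[1.3,22,-10.5],"spin":0},{"jaw":200,"xyz":[1.3,24.5,-10.5],"spin":0},{"jaw":200,"xyz":[1.3,25.4,-10.5],"spin":0},{"jaw":200,"xyz":[1.3,25.4,-9],"spin":0},{"jaw":200,"xyz":[1.3,25.4,-6],"spin":0}]'

```text
clock: 4.12
ee_pos: [452.0, -417.9, 255.5]
orientation: [3.138, -0.022, 0.006]
force: [0.5, -0.2, -0.7]
width: 46.0
```

```bash
python3 g.py 452 -418 8.5 -1;python3 -c "
from h import *
cv2.imwrite('pics/s3.png',viewer.grab_frame('scene')[:,:,::-1]);crop('pics/s3.png',120,280,250,400,4,'pics/s3c.png')"
```

```text
t 4.12 tcp [ 452.03 -417.91  255.53] tip [ 452.74 -418.67   65.54] jawang -0.8 w 46.0 F [ 0.52 -0.22 -0.67]
-> [452.0, -418.0, 8.5, -1.0] xyz cm [-0.02 -0.01  5.7 ] len 5.7 spin 0.2
```

View pics/s3c.png

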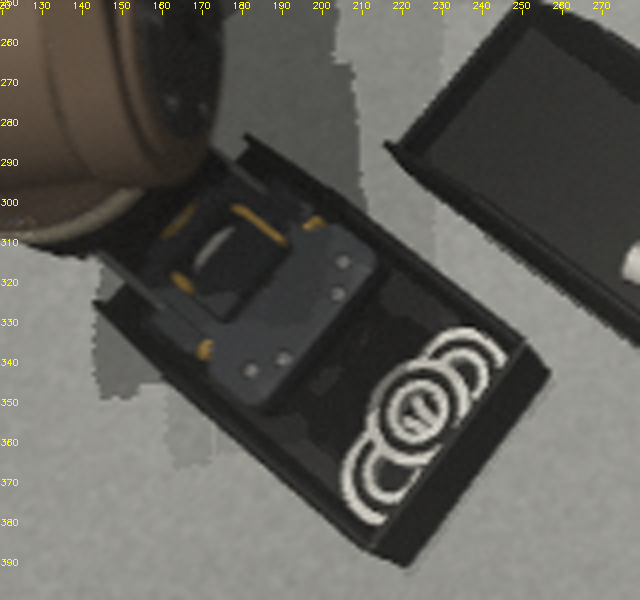

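The gripper is centred over the free front of the bearings bin, around crop (205,320), and clear of the walls. I'll lower and release.

Request:
move_arm --motion '[{"jaw":200,"xyz":[0,0,3],"spin":0},{"jaw":200,"xyz":[0,0,4.8],"spin":0},{"jaw":200,"xyz":[0,0,5.5],"spin":0},{"jaw":200,"xyz":[0,0,5.5],"spin":0},{"jaw":200,"xyz":[0,0,5.5],"spin":0},{"jaw":85,"xyz":[0,0,5.5],"spin":0},{"jaw":85,"xyz":[0,0,5.5],"spin":0},{"jaw":85,"xyz":[0,0,5.5],"spin":0},{"jaw":85,"xyz":[0,0,4],"spin":0},{"jaw":85,"xyz":[0,0,0],"spin":0},{"jaw":85,"xyz":[0,0,-4],"spin":0},{"jaw":60,"xyz":[0,0,-5],"spin":0}]'

```text
clock: 5.17
ee_pos: [452.4, -417.6, 309.2]
orientation: [3.136, -0.02, 0.008]
force: [0.5, -0.1, 0.4]
width: 66.6
```

```bash
python3 g.py 602.5 -164.5 100 -7.3
```

```text
t 5.17 tcp [ 452.41 -417.64  309.17] tip [ 453.36 -418.7   119.18] jawang -0.73 w 66.6 F [ 0.54 -0.06  0.36]
-> [602.5, -164.5, 100.0, -7.3] xyz cm [ 14.67 -25.51   1.85] len 29.5 spin 6.57
```

Request:
move_arm --motion '[{"jaw":50,"xyz":[14.7,-25.5,1.8],"spin":6.6},{"jaw":50,"xyz":[14.7,-25.5,1.8],"spin":6.6},{"jaw":50,"xyz":[14.7,-25.5,1.8],"spin":6.6},{"jaw":50,"xyz":[14.7,-25.5,1.8],"spin":6.6},{"jaw":50,"xyz":[14.7,-25.5,1.8],"spin":6.6},{"jaw":50,"xyz":[14.7,-25.5,1.8],"spin":6.6},{"jaw":50,"xyz":[14.7,-25.5,1.8],"spin":6.6},{"jaw":50,"xyz":[14.7,-25.5,1.8],"spin":6.6},{"jaw":50,"xyz":[14.7,-25.5,1.8],"spin":6.6},{"jaw":50,"xyz":[14.7,-25.5,5],"spin":6.6},{"jaw":50,"xyz":[14.7,-25.5,5],"spin":6.6}]'

```text
clock: 6.08
ee_pos: [601.0, -164.7, 249.9]
orientation: [-3.134, 0.202, 0.007]
force: [-0.9, 0.2, -1.1]
width: 76.3
```

```bash
python3 g.py 602.5 -164.5 3 -7.3;python3 -c "
from h import *
cv2.imwrite('pics/s4.png',viewer.grab_frame('scene')[:,:,::-1]);crop('pics/s4.png',120,400,170,390,2.8,'pics/s4c.png')"
```

```text
t 6.08 tcp [ 600.96 -164.69  249.89] tip [ 600.09 -164.36   59.9 ] jawang -7.37 w 76.3 F [-0.89  0.18 -1.07]
-> [602.5, -164.5, 3.0, -7.3] xyz cm [ 0.18 -0.03  5.69] len 5.7 spin -0.07
```

View pics/s4c.png

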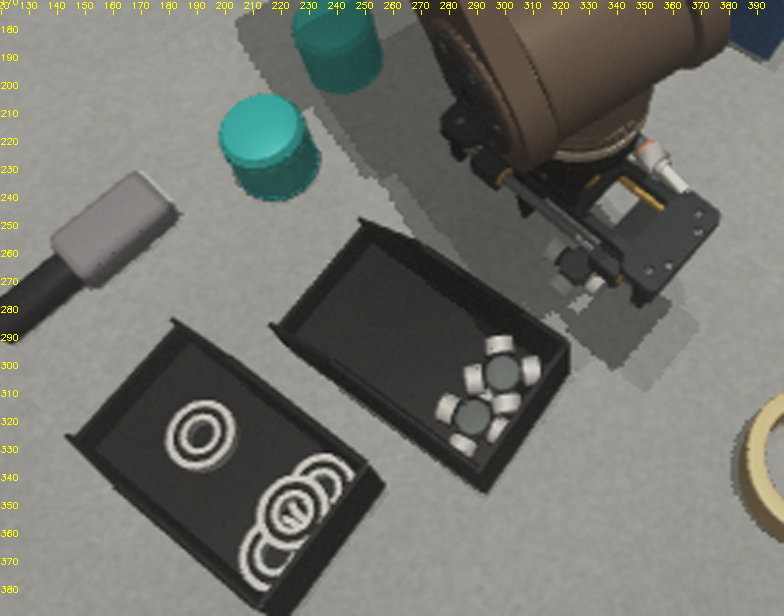

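The bearing lies flat in its bin, around (192,325). The fingers straddle the cross around (326,263), so I'll pick it.

Request:
move_arm --grip_force 30 --motion '[{"jaw":50,"xyz":[0.1,0,3],"spin":0},{"jaw":50,"xyz":[0.1,0,4.8],"spin":0},{"jaw":50,"xyz":[0.1,0,5.6],"spin":0},{"jaw":50,"xyz":[0.1,0,5.6],"spin":0},{"jaw":150,"xyz":[0.1,0,5.6],"spin":0},{"jaw":200,"xyz":[0.1,0,5.6],"spin":0},{"jaw":200,"xyz":[0.1,0,5.6],"spin":0},{"jaw":200,"xyz":[0.1,0,5.6],"spin":0},{"jaw":200,"xyz":[0.1,0,5.6],"spin":0},{"jaw":200,"xyz":[0.1,0,5.6],"spin":0}]'

```text
clock: 6.97
ee_pos: [603.3, -164.3, 198.1]
orientation: [3.135, -0.201, 0.001]
force: [-2.5, -0.3, 7.2]
width: 51.6
```

```bash
python3 g.py 514 -281.5 110 -1 514 -281.5 9 -1
```

```text
t 6.97 tcp [ 603.27 -164.33  198.12] tip [ 603.41 -164.37    8.12] jawang -7.33 w 51.6 F [-2.5  -0.26  7.25]
-> [514.0, -281.5, 110.0, -1.0] xyz cm [ -7.35  12.76 -10.19] len 17.9 spin -6.33
-> [514.0, -281.5, 9.0, -1.0] xyz cm [-7.36 12.76 -0.09] len 14.7 spin -6.33
```

Request:
move_arm --motion '[{"jaw":200,"xyz":[0,0,-4],"spin":0},{"jaw":200,"xyz":[0,0,-8],"spin":0},{"jaw":200,"xyz":[-1,1.5,-10.2],"spin":-6},{"jaw":200,"xyz":[-3,5,-10.2],"spin":-6.3},{"jaw":200,"xyz":[-5,8.5,-10.2],"spin":-6.3},{"jaw":200,"xyz":[-6.8,11.5,-10.2],"spin":-6.3},{"jaw":200,"xyz":[-7.4,12.8,-10.2],"spin":-6.3},{"jaw":200,"xyz":[-7.4,12.8,-10.2],"spin":-6.3},{"jaw":200,"xyz":[-7.4,12.8,-8],"spin":-6.3},{"jaw":200,"xyz":[-7.4,12.8,-5],"spin":-6.3},{"jaw":200,"xyz":[-7.4,12.8,-4],"spin":-6.3},{"jaw":200,"xyz":[-7.4,12.8,-4],"spin":-6.3}]'

```text
clock: 7.97
ee_pos: [513.7, -280.9, 235.0]
orientation: [-3.139, 0.027, 0.006]
force: [-0.2, -1.2, -1.9]
width: 51.7
```

```bash
python3 g.py 514 -281.5 12.5 -1
```

```text
t 7.97 tcp [ 513.65 -280.91  235.  ] tip [ 512.96 -280.38   45.01] jawang -1.0 w 51.7 F [-0.23 -1.21 -1.93]
-> [514.0, -281.5, 12.5, -1.0] xyz cm [0.05 0.07 3.25] len 3.3 spin -0.0
```

Request:
move_arm --motion '[{"jaw":200,"xyz":[0,0,2],"spin":0},{"jaw":200,"xyz":[0,0,3],"spin":0},{"jaw":200,"xyz":[0,0,3.2],"spin":0},{"jaw":200,"xyz":[0,0,3.2],"spin":0},{"jaw":200,"xyz":[0,0,3.2],"spin":0}]'

```text
clock: 8.38
ee_pos: [513.8, -281.8, 206.1]
orientation: [3.141, -0.028, 0.001]
force: [-0.0, 0.4, -1.7]
width: 51.7
```

```bash
python3 g.py 514 -281.5 12 -1
```

```text
t 8.38 tcp [ 513.82 -281.76  206.09] tip [ 513.95 -281.83   16.09] jawang -1.02 w 51.7 F [-0.01  0.41 -1.71]
-> [514.0, -281.5, 12.0, -1.0] xyz cm [ 0.02 -0.03  0.41] len 0.4 spin -0.02
```

Request:
move_arm --motion '[{"jaw":200,"xyz":[0,0,0.1],"spin":0},{"jaw":200,"xyz":[0,0,0.2],"spin":0},{"jaw":200,"xyz":[0,0,0.2],"spin":0},{"jaw":200,"xyz":[0,0,0.2],"spin":0},{"jaw":90,"xyz":[0,0,0.2],"spin":0},{"jaw":65,"xyz":[0,0,0.2],"spin":0},{"jaw":65,"xyz":[0,0,0.2],"spin":0},{"jaw":65,"xyz":[0,0,0.2],"spin":0},{"jaw":65,"xyz":[0,0,-2],"spin":0},{"jaw":65,"xyz":[0,0,-6],"spin":0},{"jaw":80,"xyz":[0,0,-10],"spin":0},{"jaw":100,"xyz":[0,0,-11],"spin":0}]'

```text
clock: 9.38
ee_pos: [514.0, -282.1, 320.7]
orientation: [3.138, -0.028, 0.009]
force: [0.4, -0.3, 0.1]
width: 63.4
```

```bash
python3 g.py 603 -52.5 100 73.4
```

```text
t 9.38 tcp [ 513.98 -282.09  320.67] tip [ 515.08 -282.85  130.68] jawang -1.03 w 63.4 F [ 0.41 -0.27  0.11]
-> [603.0, -52.5, 100.0, 73.4] xyz cm [  8.47 -23.13   3.03] len 24.8 spin -74.43
```

Request:
move_arm --motion '[{"jaw":120,"xyz":[8.5,-23.1,3],"spin":-74.4},{"jaw":120,"xyz":[8.5,-23.1,3],"spin":-74.4},{"jaw":120,"xyz":[8.5,-23.1,3],"spin":-74.4},{"jaw":120,"xyz":[8.5,-23.1,3],"spin":-74.4},{"jaw":120,"xyz":[8.5,-23.1,3],"spin":-74.4},{"jaw":120,"xyz":[8.5,-23.1,3],"spin":-74.4},{"jaw":120,"xyz":[8.5,-23.1,3],"spin":-74.4},{"jaw":120,"xyz":[8.5,-23.1,3],"spin":-74.4},{"jaw":120,"xyz":[8.5,-23.1,3],"spin":-74.4},{"jaw":120,"xyz":[8.5,-23.1,5],"spin":-74.4},{"jaw":120,"xyz":[8.5,-23.1,7],"spin":-74.4},{"jaw":120,"xyz":[8.5,-23.1,7],"spin":-74.4}]'

```text
clock: 10.38
ee_pos: [601.9, -52.2, 242.2]
orientation: [-2.515, -1.877, 0.005]
force: [-1.2, -0.3, -0.7]
width: 50.7
```

```bash
python3 g.py 603 -52.5 3 73.4;python3 -c "
from h import *
cv2.imwrite('pics/s5.png',viewer.grab_frame('scene')[:,:,::-1]);crop('pics/s5.png',120,400,170,390,2.8,'pics/s5c.png')
cv2.imwrite('pics/t5.png',viewer.grab_frame('top')[:,:,::-1]);crop('pics/t5.png',270,480,150,280,3.8,'pics/t5c.png')
"
```

```text
t 10.38 tcp [601.92 -52.23 242.2 ] tip [601.06 -52.03  52.21] jawang 73.49 w 50.7 F [-1.22 -0.25 -0.71]
-> [603.0, -52.5, 3.0, 73.4] xyz cm [0.01 0.13 4.92] len 4.9 spin 0.09
```

View pics/s5c.png

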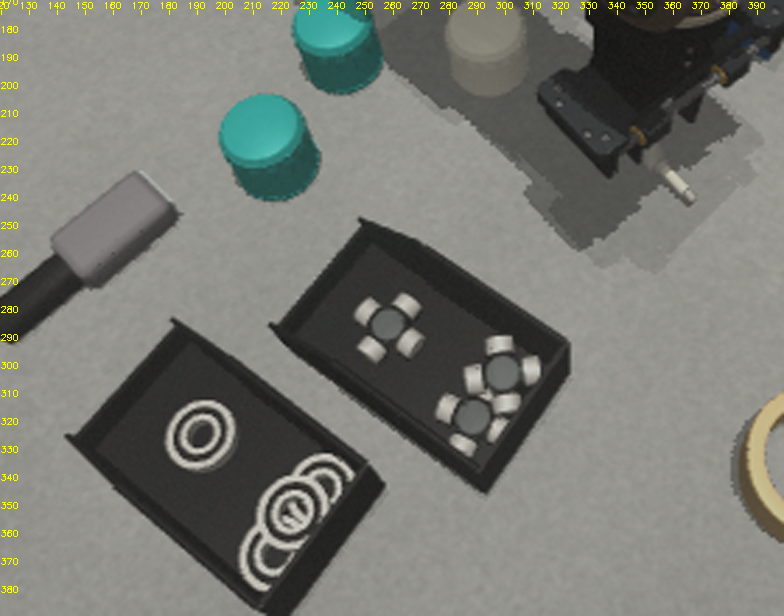

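View pics/t5c.png

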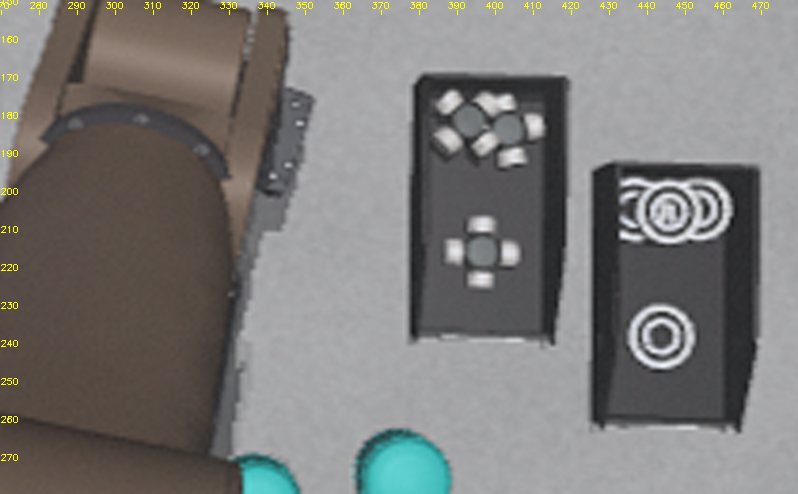

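Both parts sit in their bins: cross at top-view (397,215), bearing at (443,238). The fingers are over the plug hexagon.

```bash
python3 g.py 603 -52.5 3 73.4
```

```text
t 10.48 tcp [602.67 -52.39 245.06] tip [602.43 -52.32  55.06] jawang 73.23 w 49.9 F [0.78 0.57 0.46]
-> [603.0, -52.5, 3.0, 73.4] xyz cm [-0.    0.04  5.21] len 5.2 spin -0.17
```

Request:
move_arm --grip_force 20 --motion '[{"jaw":120,"xyz":[0,0,3],"spin":0},{"jaw":120,"xyz":[0,0,4.5],"spin":0},{"jaw":120,"xyz":[0,0,5.1],"spin":0},{"jaw":120,"xyz":[0,0,5.1],"spin":0},{"jaw":120,"xyz":[0,0,5.1],"spin":0},{"jaw":220,"xyz":[0,0,5.1],"spin":0},{"jaw":245,"xyz":[0,0,5.1],"spin":0},{"jaw":245,"xyz":[0,0,5.1],"spin":0},{"jaw":245,"xyz":[0,0,5.1],"spin":0},{"jaw":245,"xyz":[0,0,5.1],"spin":0},{"jaw":245,"xyz":[0,0,5.1],"spin":0},{"jaw":245,"xyz":[0,0,5.1],"spin":0}]'

```text
clock: 11.48
ee_pos: [602.7, -52.4, 194.6]
orientation: [2.519, 1.876, 0.0]
force: [-1.0, 0.9, 3.6]
width: 20.5
```

```bash
python3 g.py 603 -52.5 3 73.4; python3 -c "
import numpy as np
a=np.radians(-1.6);print(514.5-48*np.cos(a),165-48*np.sin(a))"
python3 g.py 466.5 166.3 190 -1.6
```

```text
t 11.48 tcp [602.7  -52.38 194.57] tip [602.77 -52.38   4.57] jawang 73.36 w 20.5 F [-1.02  0.86  3.59]
-> [603.0, -52.5, 3.0, 73.4] xyz cm [-0.    0.03  0.16] len 0.2 spin -0.04
466.518714478063 166.3402386587313
t 11.48 tcp [602.7  -52.38 194.57] tip [602.77 -52.38   4.57] jawang 73.36 w 20.5 F [-1.02  0.86  3.59]
-> [466.5, 166.3, 190.0, -1.6] xyz cm [ 17.05 -19.31 -18.55] len 31.7 spin 74.96
```

Request:
move_arm --motion '[{"jaw":245,"xyz":[0,0,-4],"spin":0},{"jaw":245,"xyz":[0,0,-8],"spin":0},{"jaw":245,"xyz":[0,0,-12],"spin":7},{"jaw":245,"xyz":[0,0,-16],"spin":14},{"jaw":245,"xyz":[1,-1,-18.5],"spin":21},{"jaw":245,"xyz":[3,-4,-18.5],"spin":28},{"jaw":245,"xyz":[5.5,-6.5,-18.5],"spin":35},{"jaw":245,"xyz":[8,-9,-18.5],"spin":42},{"jaw":245,"xyz":[10.5,-11.5,-18.5],"spin":49},{"jaw":245,"xyz":[13,-14,-18.5],"spin":56},{"jaw":245,"xyz":[15,-16.5,-18.5],"spin":63},{"jaw":245,"xyz":[16.5,-18.5,-18.5],"spin":70}]'

```text
clock: 12.48
ee_pos: [471.2, 160.3, 379.2]
orientation: [-3.14, -0.084, 0.001]
force: [0.0, -0.1, -1.0]
width: 20.8
```

```bash
python3 g.py 466.5 166.3 110 -1.6
```

```text
t 12.48 tcp [471.16 160.35 379.23] tip [471.09 160.38 189.23] jawang 3.06 w 20.8 F [ 0.   -0.05 -0.95]
-> [466.5, 166.3, 110.0, -1.6] xyz cm [-0.43 -0.62  7.92] len 8.0 spin 4.66
```

Request:
move_arm --motion '[{"jaw":245,"xyz":[-0.4,-0.6,2],"spin":4.7},{"jaw":245,"xyz":[-0.4,-0.6,3],"spin":4.7},{"jaw":245,"xyz":[-0.4,-0.6,4],"spin":4.7},{"jaw":245,"xyz":[-0.4,-0.6,5],"spin":4.7},{"jaw":245,"xyz":[-0.4,-0.6,5],"spin":4.7},{"jaw":245,"xyz":[-0.4,-0.6,5],"spin":4.7}]'

```text
clock: 12.98
ee_pos: [468.3, 164.4, 329.1]
orientation: [3.141, -0.037, -0.002]
force: [-0.4, 0.5, -1.1]
width: 21.0
```

```bash
python3 g.py 466.5 166.3 100.5 -1.6;python3 -c "
from h import *
cv2.imwrite('pics/s6.png',viewer.grab_frame('scene')[:,:,::-1]);crop('pics/s6.png',270,450,50,200,4,'pics/s6c.png')
"
```

```text
t 12.98 tcp [468.32 164.41 329.11] tip [468.14 164.38 139.11] jawang -1.34 w 21.0 F [-0.45  0.53 -1.15]
-> [466.5, 166.3, 100.5, -1.6] xyz cm [-0.18 -0.19  3.86] len 3.9 spin 0.26
```

View pics/s6c.png

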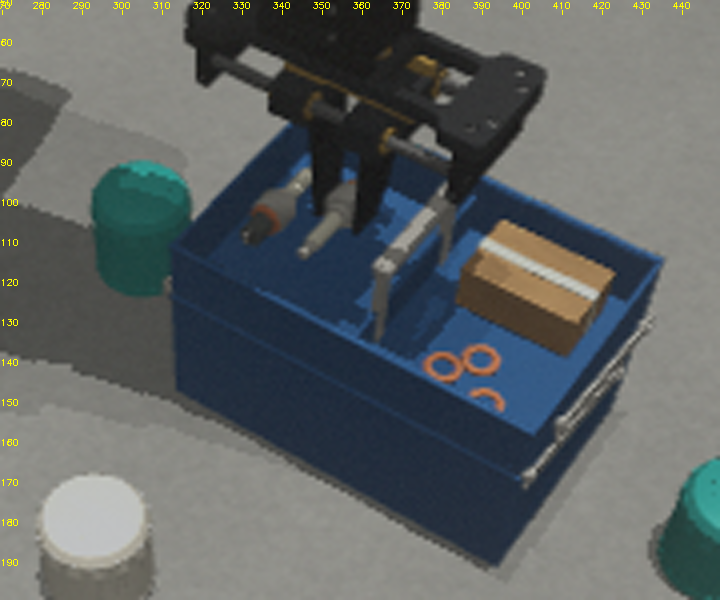

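The plug hangs over the free compartment, parallel to the fixed plug and clear of the handle. I'll lower it gently.

Request:
move_arm --motion '[{"jaw":245,"xyz":[-0.1,-0.1,2],"spin":0.2},{"jaw":245,"xyz":[-0.1,-0.1,3],"spin":0.2},{"jaw":245,"xyz":[-0.1,-0.1,3.5],"spin":0.2},{"jaw":245,"xyz":[-0.1,-0.1,3.7],"spin":0.2},{"jaw":245,"xyz":[-0.1,-0.1,3.7],"spin":0.2},{"jaw":245,"xyz":[-0.1,-0.1,3.7],"spin":0.2},{"jaw":245,"xyz":[-0.1,-0.1,3.7],"spin":0.2}]'

```text
clock: 13.62
ee_pos: [467.5, 165.5, 292.9]
orientation: [-3.141, 0.042, -0.002]
force: [0.5, -0.9, 0.1]
width: 20.2
```

```bash
python3 g.py 466.5 166.3 100 -1.6
```

```text
t 13.62 tcp [467.48 165.46 292.95] tip [467.69 165.52 102.95] jawang -1.54 w 20.2 F [ 0.46 -0.91  0.11]
-> [466.5, 166.3, 100.0, -1.6] xyz cm [-0.1  -0.08  0.29] len 0.3 spin 0.06
```

Request:
move_arm --motion '[{"jaw":245,"xyz":[0,0,0.1],"spin":0},{"jaw":245,"xyz":[0,0,0.2],"spin":0},{"jaw":245,"xyz":[0,0,0.3],"spin":0},{"jaw":245,"xyz":[0,0,0.3],"spin":0},{"jaw":245,"xyz":[0,0,0.3],"spin":0}]'

```text
clock: 14.03
ee_pos: [467.4, 165.5, 289.4]
orientation: [-3.141, 0.042, -0.0]
force: [-0.1, 0.1, 2.2]
width: 20.5
```

```bash
python3 g.py 466.5 166.3 100 -1.6
```

```text
t 14.03 tcp [467.36 165.45 289.4 ] tip [467.41 165.48  99.4 ] jawang -1.54 w 20.5 F [-0.14  0.07  2.21]
-> [466.5, 166.3, 100.0, -1.6] xyz cm [-0.09 -0.08 -0.06] len 0.1 spin 0.06
```

Request:
move_arm --motion '[{"jaw":150,"xyz":[0,0,0],"spin":0},{"jaw":150,"xyz":[0,0,0],"spin":0},{"jaw":150,"xyz":[0,0,0],"spin":0},{"jaw":150,"xyz":[0,0,-1],"spin":0},{"jaw":150,"xyz":[0,0,-4],"spin":0},{"jaw":160,"xyz":[0,0,-7.5],"spin":0},{"jaw":170,"xyz":[1,0,-8],"spin":0},{"jaw":170,"xyz":[3.5,0,-8],"spin":0},{"jaw":170,"xyz":[4.7,0,-8],"spin":0},{"jaw":170,"xyz":[4.7,0,-8],"spin":0},{"jaw":170,"xyz":[4.7,0,-8],"spin":0}]'

```text
clock: 14.95
ee_pos: [514.1, 164.1, 369.5]
orientation: [-3.141, 0.043, 0.001]
force: [-0.4, 0.0, -0.3]
width: 32.0
```

```bash
python3 -c "
from h import *
cv2.imwrite('pics/s7.png',viewer.grab_frame('scene')[:,:,::-1]);crop('pics/s7.png',270,450,50,200,4,'pics/s7c.png')
"; python3 g.py 514.5 165 134 -1.6
```

```text
t 15.0 tcp [513.68 164.12 369.34] tip [513.52 164.11 179.34] jawang -1.54 w 31.4 F [ 0.33 -0.15 -0.56]
-> [514.5, 165.0, 134.0, -1.6] xyz cm [ 0.08 -0.09  4.53] len 4.5 spin 0.06
```

View pics/s7c.png

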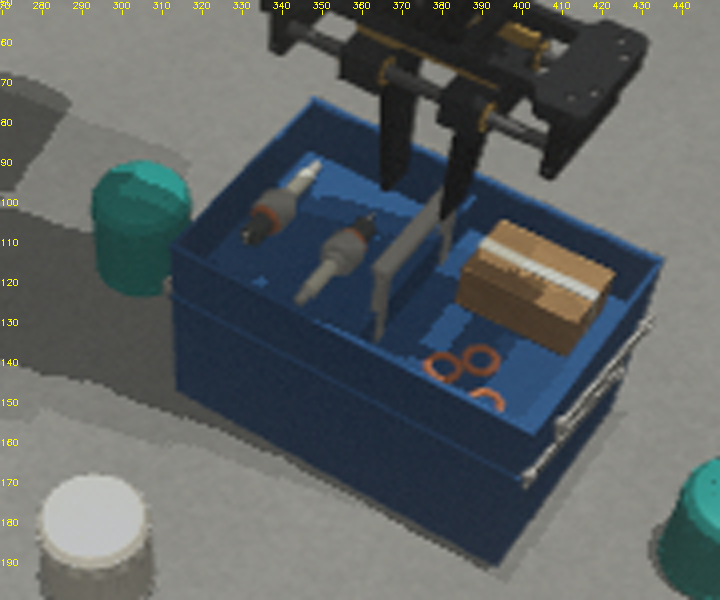

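```bash
python3 -c "
from h import *
for z in(151,156): print(px2w('scene',363.9,115.6,z),px2w('scene',380.8,98,z))
print(px2w('scene',372.3,107,154), w2px('scene',[513.5+15,164,179]),w2px('scene',[513.5-15,164,179]))"
```

```text
[510.65577537 129.06722868 151.        ] [515.22273214 197.32873975 151.        ]
[512.70991285 124.70657371 156.        ] [517.2405977  192.42593486 156.        ]
[514.33870837 159.2817772  154.        ] [380.27193091  99.96981754] [368.36255956  94.57444708]
```

Both cameras put the handle at x≈514, and the placed plug lies level at about (357,112). I'll grip the handle.

Request:
move_arm --grip_force 40 --motion '[{"jaw":170,"xyz":[0,0,2],"spin":0},{"jaw":170,"xyz":[0.05,0,3.5],"spin":0},{"jaw":170,"xyz":[0.05,0,4.4],"spin":0},{"jaw":170,"xyz":[0.05,0,4.6],"spin":0},{"jaw":170,"xyz":[0.05,0,4.6],"spin":0},{"jaw":235,"xyz":[0.05,0,4.6],"spin":0},{"jaw":250,"xyz":[0.05,0,4.6],"spin":0},{"jaw":250,"xyz":[0.05,0,4.6],"spin":0},{"jaw":250,"xyz":[0.05,0,4.6],"spin":0},{"jaw":250,"xyz":[0.05,0,4.6],"spin":0}]'

```text
clock: 15.83
ee_pos: [514.5, 164.2, 323.7]
orientation: [-3.141, 0.042, 0.001]
force: [-4.5, 0.7, 5.2]
width: 11.6
```

```bash
python3 g.py 514.5 165 134 -1.6
python3 - <<'E'
import numpy as np
f=lambda q:(115*(np.cos(2.932-q)+.978),115*(np.sin(2.932-q)-.208))
for q in np.arange(0,2.21,0.1): y,z=f(q); print(round(q,2),"tool y %.2f z %.2f cm"%(-y/10,-z/10))
E
```

```text
t 15.83 tcp [514.46 164.22 323.75] tip [514.35 164.25 133.75] jawang -1.53 w 11.6 F [-4.46  0.73  5.18]
-> [514.5, 165.0, 134.0, -1.6] xyz cm [ 0.   -0.08 -0.03] len 0.1 spin 0.07
0.0 tool y 0.00 z -0.00 cm
0.1 tool y -0.29 z -1.11 cm
0.2 tool y -0.70 z -2.19 cm
0.3 tool y -1.21 z -3.22 cm
0.4 tool y -1.82 z -4.19 cm
0.5 tool y -2.52 z -5.10 cm
0.6 tool y -3.31 z -5.93 cm
0.7 tool y -4.19 z -6.68 cm
0.8 tool y -5.13 z -7.34 cm
0.9 tool y -6.13 z -7.91 cm
1.0 tool y -7.18 z -8.37 cm
1.1 tool y -8.28 z -8.72 cm
1.2 tool y -9.40 z -8.96 cm
1.3 tool y -10.54 z -9.09 cm
1.4 tool y -11.69 z -9.10 cm
1.5 tool y -12.84 z -9.00 cm
1.6 tool y -13.97 z -8.78 cm
1.7 tool y -15.07 z -8.45 cm
1.8 tool y -16.13 z -8.02 cm
1.9 tool y -17.15 z -7.48 cm
2.0 tool y -18.10 z -6.84 cm
2.1 tool y -18.99 z -6.11 cm
2.2 tool y -19.80 z -5.29 cm
```

```bash
cat > arc.py <<'E'
import numpy as np,sys
f=lambda q:np.array((-11.5*(np.cos(2.932-q)+.978),-11.5*(np.sin(2.932-q)-.208)))
qs=eval(sys.argv[1]);b=f(qs[0])
for q in qs[1:]: print(round(q,3),np.round(f(q)-b,2))
E
python3 arc.py "[0,.02,.05,.1,.15,.2,.27,.34,.41,.48,.55,.62,.68]"; echo;python3 arc.py "[.68,.75,.82,.9,.98,1.06,1.14,1.22,1.3,1.38,1.46,1.54,1.62]"
```

```text
0.02 [-0.05 -0.22]
0.05 [-0.13 -0.56]
0.1 [-0.3  -1.11]
0.15 [-0.48 -1.65]
0.2 [-0.7  -2.19]
0.27 [-1.05 -2.91]
0.34 [-1.44 -3.61]
0.41 [-1.89 -4.29]
0.48 [-2.38 -4.92]
0.55 [-2.91 -5.53]
0.62 [-3.48 -6.09]
0.68 [-4.01 -6.54]

0.75 [-0.64 -0.48]
0.82 [-1.32 -0.92]
0.9 [-2.12 -1.37]
0.98 [-2.96 -1.74]
1.06 [-3.83 -2.05]
1.14 [-4.72 -2.29]
1.22 [-5.62 -2.45]
1.3 [-6.54 -2.55]
1.38 [-7.46 -2.56]
1.46 [-8.38 -2.51]
1.54 [-9.29 -2.38]
1.62 [-10.18  -2.18]
```

Request:
move_arm --grip_force 50 --motion '[{"jaw":250,"xyz":[0,-0.05,-0.22],"spin":0},{"jaw":250,"xyz":[0,-0.13,-0.56],"spin":0},{"jaw":250,"xyz":[0,-0.3,-1.11],"spin":0},{"jaw":250,"xyz":[0,-0.48,-1.65],"spin":0},{"jaw":250,"xyz":[0,-0.7,-2.19],"spin":0},{"jaw":250,"xyz":[0,-1.05,-2.91],"spin":0},{"jaw":250,"xyz":[0,-1.44,-3.61],"spin":0},{"jaw":250,"xyz":[0,-1.89,-4.29],"spin":0},{"jaw":250,"xyz":[0,-2.38,-4.92],"spin":0},{"jaw":250,"xyz":[0,-2.91,-5.53],"spin":0},{"jaw":250,"xyz":[0,-3.48,-6.09],"spin":0},{"jaw":250,"xyz":[0,-4.01,-6.54],"spin":0}]'

```text
clock: 16.83
ee_pos: [515.5, 204.7, 389.6]
orientation: [3.141, -0.042, -0.001]
force: [-4.6, -3.4, -5.2]
width: 11.8
```

```bash
python3 g.py
```

```text
t 16.83 tcp [515.5  204.65 389.61] tip [515.39 204.61 199.61] jawang -1.53 w 11.8 F [-4.62 -3.44 -5.17]
```

Forces are small and it tracks the arc, so I continue.

Request:
move_arm --motion '[{"jaw":250,"xyz":[0,-0.64,-0.48],"spin":0},{"jaw":250,"xyz":[0,-1.32,-0.92],"spin":0},{"jaw":250,"xyz":[0,-2.12,-1.37],"spin":0},{"jaw":250,"xyz":[0,-2.96,-1.74],"spin":0},{"jaw":250,"xyz":[0,-3.83,-2.05],"spin":0},{"jaw":250,"xyz":[0,-4.72,-2.29],"spin":0},{"jaw":250,"xyz":[0,-5.62,-2.45],"spin":0},{"jaw":250,"xyz":[0,-6.54,-2.55],"spin":0},{"jaw":250,"xyz":[0,-7.46,-2.56],"spin":0},{"jaw":250,"xyz":[0,-8.38,-2.51],"spin":0},{"jaw":250,"xyz":[0,-9.29,-2.38],"spin":0},{"jaw":250,"xyz":[0,-10.18,-2.18],"spin":0}]'

```text
clock: 17.83
ee_pos: [518.1, 306.9, 411.0]
orientation: [-3.141, 0.042, 0.001]
force: [-4.6, -1.2, -6.0]
width: 11.7
```

```bash
python3 g.py;  python3 arc.py "[1.62,1.7,1.77,1.84,1.91,1.98,2.04,2.09,2.13,2.16,2.18,2.2,2.2]"
```

```text
t 17.83 tcp [518.1  306.94 411.03] tip [517.97 307.03 221.03] jawang -1.52 w 11.7 F [-4.55 -1.18 -6.04]
1.7 [-0.88  0.27]
1.77 [-1.63  0.56]
1.84 [-2.36  0.91]
1.91 [-3.06  1.31]
1.98 [-3.73  1.75]
2.04 [-4.28  2.17]
2.09 [-4.72  2.54]
2.13 [-5.05  2.85]
2.16 [-5.3   3.09]
2.18 [-5.46  3.26]
2.2 [-5.61  3.43]
2.2 [-5.61  3.43]
```

Request:
move_arm --motion '[{"jaw":250,"xyz":[0,-0.88,0.27],"spin":0},{"jaw":250,"xyz":[0,-1.63,0.56],"spin":0},{"jaw":250,"xyz":[0,-2.36,0.91],"spin":0},{"jaw":250,"xyz":[0,-3.06,1.31],"spin":0},{"jaw":250,"xyz":[0,-3.73,1.75],"spin":0},{"jaw":250,"xyz":[0,-4.28,2.17],"spin":0},{"jaw":250,"xyz":[0,-4.72,2.54],"spin":0},{"jaw":250,"xyz":[0,-5.05,2.85],"spin":0},{"jaw":250,"xyz":[0,-5.3,3.09],"spin":0},{"jaw":250,"xyz":[0,-5.46,3.26],"spin":0},{"jaw":250,"xyz":[0,-5.61,3.43],"spin":0},{"jaw":250,"xyz":[0,-5.61,3.43],"spin":0}]'

```text
clock: 18.83
ee_pos: [519.6, 362.4, 377.0]
orientation: [3.141, -0.041, -0.002]
force: [-6.7, -4.3, -0.8]
width: 11.7
```

```bash
python3 g.py; python3 -c "
from h import *
cv2.imwrite('pics/s8.png',viewer.grab_frame('scene')[:,:,::-1])";python3 g.py
```

```text
t 18.83 tcp [519.59 362.38 376.97] tip [519.4  362.24 186.97] jawang -1.51 w 11.7 F [-6.74 -4.28 -0.77]
t 18.88 tcp [519.59 362.31 376.94] tip [519.41 362.23 186.94] jawang -1.52 w 11.4 F [-7.29 -3.78  0.59]
```

View pics/s8.png

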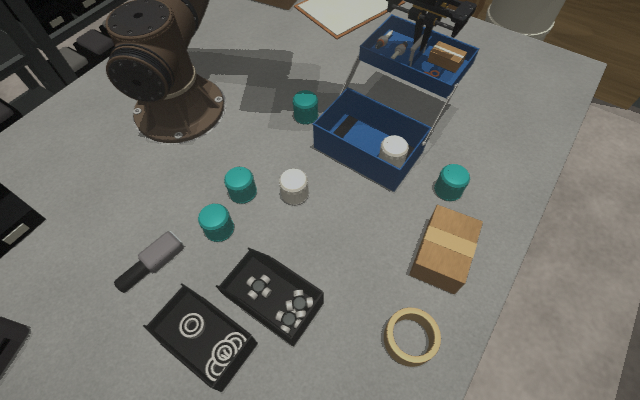

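The tray stands open at top of the picture (420,52), with the bottom of the box free and the fixed filter at (395,148). I nudge it onto its stop and release.

Request:
move_arm --motion '[{"jaw":250,"xyz":[0,-0.15,0.15],"spin":0},{"jaw":250,"xyz":[0,-0.2,0.2],"spin":0},{"jaw":250,"xyz":[0,-0.2,0.2],"spin":0},{"jaw":225,"xyz":[0,-0.1,0.1],"spin":0},{"jaw":180,"xyz":[0,-0.1,0.1],"spin":0},{"jaw":165,"xyz":[0,0,0],"spin":0},{"jaw":165,"xyz":[0,0,0],"spin":0},{"jaw":165,"xyz":[0,0,-1],"spin":0},{"jaw":165,"xyz":[0,0,-4],"spin":0},{"jaw":165,"xyz":[0,0,-8],"spin":0},{"jaw":165,"xyz":[0,0,-8],"spin":0}]'

```text
clock: 19.8
ee_pos: [520.3, 362.4, 464.4]
orientation: [-3.135, 0.042, -0.016]
force: [0.3, 0.7, 0.7]
width: 33.7
```

```bash
python3 g.py 438 -52 130 -1.6 438 -52 20 -1.6; python3 -c "
from h import *
cv2.imwrite('pics/s9.png',viewer.grab_frame('scene')[:,:,::-1]);crop('pics/s9.png',280,500,0,200,3,'pics/s9c.png')"
```

```text
t 19.8 tcp [520.34 362.41 464.4 ] tip [522.26 363.51 274.41] jawang -1.53 w 33.7 F [0.26 0.68 0.7 ]
-> [438.0, -52.0, 130.0, -1.6] xyz cm [-7.26 41.73 14.12] len 44.7 spin 0.07
-> [438.0, -52.0, 20.0, -1.6] xyz cm [-7.37 41.8  25.12] len 49.3 spin 0.07
```

View pics/s9c.png

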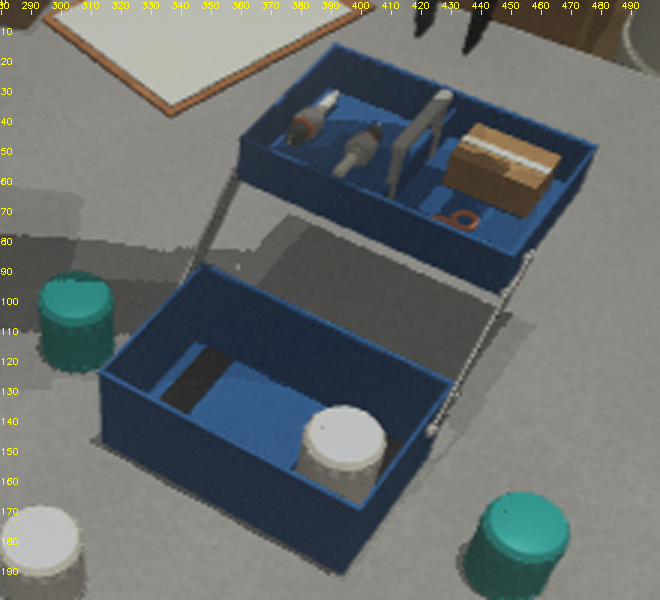

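Request:
move_arm --motion '[{"jaw":0,"xyz":[-7.3,41.7,14],"spin":0},{"jaw":0,"xyz":[-7.3,41.7,14],"spin":0},{"jaw":0,"xyz":[-7.3,41.7,14],"spin":0},{"jaw":0,"xyz":[-7.3,41.7,14],"spin":0},{"jaw":0,"xyz":[-7.3,41.7,14],"spin":0},{"jaw":0,"xyz":[-7.3,41.7,14],"spin":0},{"jaw":0,"xyz":[-7.3,41.7,14],"spin":0},{"jaw":0,"xyz":[-7.3,41.7,14],"spin":0},{"jaw":0,"xyz":[-7.3,41.7,14],"spin":0},{"jaw":0,"xyz":[-7.3,41.7,14],"spin":0},{"jaw":0,"xyz":[-7.3,41.7,14],"spin":0},{"jaw":0,"xyz":[-7.3,41.7,14],"spin":0}]'

```text
clock: 20.85
ee_pos: [435.2, -56.3, 314.8]
orientation: [-3.141, 0.048, 0.003]
force: [0.6, 0.7, 0.4]
width: 94.7
```

```bash
python3 -c "
from h import *
cv2.imwrite('pics/s10.png',viewer.grab_frame('scene')[:,:,::-1]);crop('pics/s10.png',200,400,100,260,3.5,'pics/s10c.png')"; python3 g.py 438 -51.5 20 -1.6
```

```text
t 20.9 tcp [435.7  -54.72 315.54] tip [435.47 -54.65 125.54] jawang -1.77 w 95.0 F [ 0.43 -0.65  0.75]
-> [438.0, -51.5, 20.0, -1.6] xyz cm [ 0.23 -0.33 10.55] len 10.6 spin -0.17
```

View pics/s10c.png

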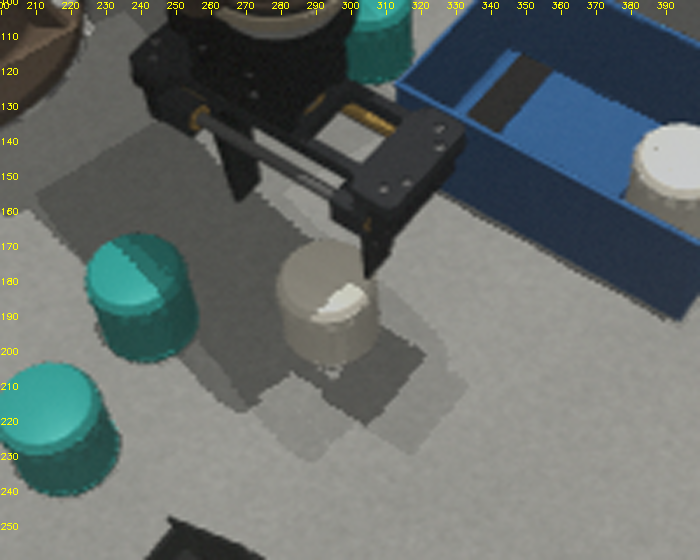

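Request:
move_arm --grip_force 30 --motion '[{"jaw":0,"xyz":[0.2,-0.2,2],"spin":0},{"jaw":0,"xyz":[0.2,-0.2,4],"spin":0},{"jaw":0,"xyz":[0.2,-0.2,6],"spin":0},{"jaw":0,"xyz":[0.2,-0.2,8],"spin":0},{"jaw":0,"xyz":[0.2,-0.2,9.5],"spin":0},{"jaw":0,"xyz":[0.2,-0.2,10.4],"spin":0},{"jaw":0,"xyz":[0.2,-0.2,10.5],"spin":0},{"jaw":0,"xyz":[0.2,-0.2,10.5],"spin":0},{"jaw":0,"xyz":[0.2,-0.2,10.5],"spin":0}]'

```text
clock: 21.65
ee_pos: [438.3, -50.5, 211.9]
orientation: [3.141, -0.042, 0.002]
force: [0.6, 0.5, -0.4]
width: 95.0
```

Request:
move_arm --motion '[{"jaw":80,"xyz":[0,0,0],"spin":0},{"jaw":120,"xyz":[0,0,0],"spin":0},{"jaw":140,"xyz":[0,0,0],"spin":0},{"jaw":140,"xyz":[0,0,0],"spin":0},{"jaw":140,"xyz":[0,0,0],"spin":0},{"jaw":140,"xyz":[0,0,0],"spin":0},{"jaw":140,"xyz":[0,0,0],"spin":0}]'

```text
clock: 22.23
ee_pos: [437.7, -50.8, 211.3]
orientation: [-3.141, 0.042, 0.001]
force: [-3.0, -1.6, 5.9]
width: 65.4
```

```bash
python3 g.py 438 -51.5 20 -1.6; python3 -c "
import numpy as np
a=np.radians(-1.6);print(514.4-35*np.cos(a),164.5-35*np.sin(a))"
python3 g.py 479.4 165.5 150 -1.6
```

```text
t 22.23 tcp [437.69 -50.79 211.35] tip [437.52 -50.74  21.35] jawang -1.54 w 65.4 F [-2.96 -1.64  5.85]
-> [438.0, -51.5, 20.0, -1.6] xyz cm [0.03 0.07 0.13] len 0.2 spin 0.06
479.41364597358756 165.47725735532492
t 22.23 tcp [437.69 -50.79 211.35] tip [437.52 -50.74  21.35] jawang -1.54 w 65.4 F [-2.96 -1.64  5.85]
-> [479.4, 165.5, 150.0, -1.6] xyz cm [  3.58 -21.74 -12.86] len 25.5 spin 0.06
```

Request:
move_arm --motion '[{"jaw":140,"xyz":[0,0,-2],"spin":0},{"jaw":140,"xyz":[0,0,-5],"spin":0},{"jaw":140,"xyz":[0,0,-8.5],"spin":0},{"jaw":140,"xyz":[0,0,-12],"spin":0},{"jaw":140,"xyz":[0.3,-2,-13.5],"spin":0},{"jaw":140,"xyz":[0.8,-5,-13.5],"spin":0},{"jaw":140,"xyz":[1.3,-8,-13.5],"spin":0},{"jaw":140,"xyz":[1.9,-11.5,-13.5],"spin":0},{"jaw":140,"xyz":[2.5,-15,-13.5],"spin":0},{"jaw":140,"xyz":[3,-18,-13.5],"spin":0},{"jaw":140,"xyz":[3.4,-20.5,-13.5],"spin":0},{"jaw":140,"xyz":[3.6,-21.7,-13.5],"spin":0}]'

```text
clock: 23.23
ee_pos: [479.9, 167.6, 345.9]
orientation: [-3.141, 0.039, 0.0]
force: [0.1, -0.5, -3.2]
width: 65.5
```

```bash
python3 -c "
from h import *
cv2.imwrite('pics/s11.png',viewer.grab_frame('scene')[:,:,::-1]);crop('pics/s11.png',280,500,0,200,3,'pics/s11c.png')"; python3 g.py 479.4 165.5 26 -1.6
```

```text
t 23.28 tcp [480.14 167.94 345.9 ] tip [480.18 168.05 155.9 ] jawang -1.42 w 66.1 F [-0.1   0.83 -1.95]
-> [479.4, 165.5, 26.0, -1.6] xyz cm [-0.07  0.25 12.99] len 13.0 spin 0.18
```

View pics/s11c.png

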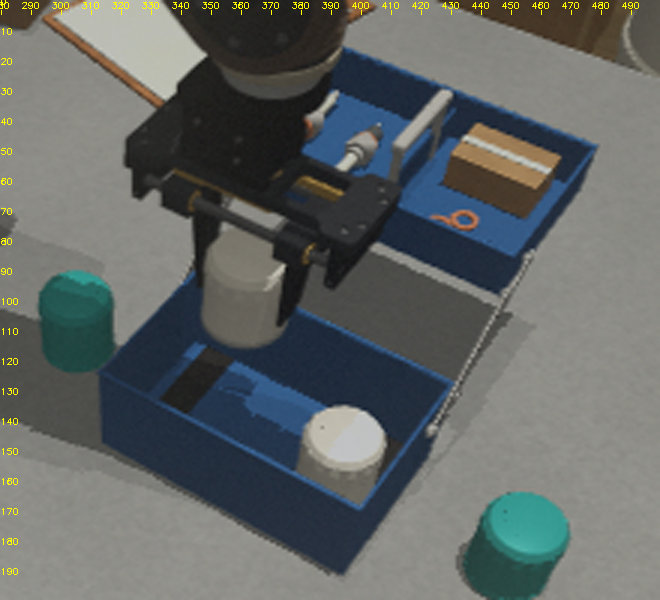

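The filter hangs upright over the free floor. One worry: the gripper body may be near the -x link, so I check where that link runs.

```bash
python3 - <<'E'
from h import *
np.set_printoptions(precision=1,suppress=True)
def onx(u,v,x):
    a=px2w("scene",u,v,0);b=px2w("scene",u,v,300);return a+(b-a)*(x-a[0])/(b[0]-a[0])
L=lambda x,y:(280+x/3-.5,y/3-.5)
print(onx(*L(432,432),637),onx(*L(530,255),640),onx(*L(500,310),638))
for X in ([392,164,102],[392,200,102],[392,200,130]): print(X,w2px("scene",X))
E
python3 -c "
from h import *
cv2.imwrite('pics/t11.png',viewer.grab_frame('top')[:,:,::-1]);crop('pics/t11.png',130,290,140,290,4,'pics/t11c.png')
crop('pics/s9.png',300,380,40,140,6,'pics/s9d.png')"
```

```text
[637.  221.3  46.4] [640.  338.3 146.7] [638.  310.9 109.2]
[392, 164, 102] [327.7 101.2]
[392, 200, 102] [335.6  92.5]
[392, 200, 130] [336.   83.8]
```

View pics/t11c.png

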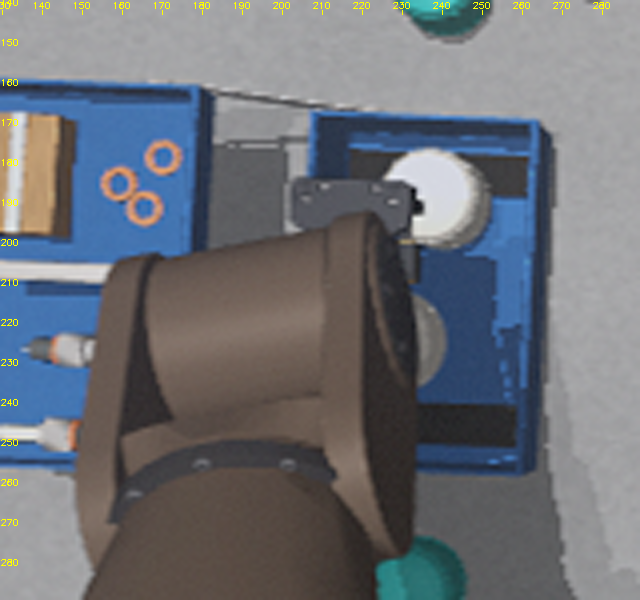

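View pics/s9d.png

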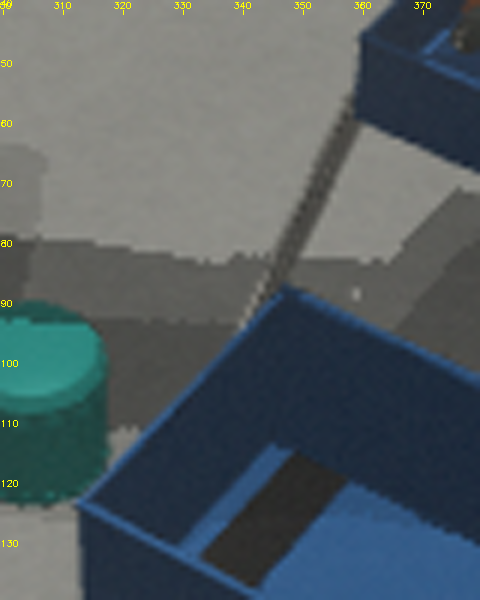

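The link runs from about (y 221, z 46) up and outward, and the gripper body stays at y ≤ 203, so it is clear. I'll lower the filter.

Request:
move_arm --motion '[{"jaw":140,"xyz":[0,0.1,2],"spin":0},{"jaw":140,"xyz":[-0.1,0.1,4],"spin":0},{"jaw":140,"xyz":[-0.1,0.1,6],"spin":0},{"jaw":140,"xyz":[-0.1,0.1,8],"spin":0},{"jaw":140,"xyz":[-0.1,0.1,10],"spin":0},{"jaw":140,"xyz":[-0.1,0.1,11.5],"spin":0},{"jaw":140,"xyz":[-0.1,0.1,12.4],"spin":0},{"jaw":140,"xyz":[-0.1,0.1,12.6],"spin":0},{"jaw":140,"xyz":[-0.1,0.1,12.7],"spin":0},{"jaw":140,"xyz":[-0.1,0.1,12.7],"spin":0},{"jaw":140,"xyz":[-0.1,0.1,12.7],"spin":0},{"jaw":140,"xyz":[-0.1,0.1,12.7],"spin":0}]'

```text
clock: 24.33
ee_pos: [478.9, 164.1, 220.0]
orientation: [-3.141, 0.042, -0.002]
force: [0.9, 0.2, -1.8]
width: 65.8
```

```bash
python3 g.py 479.4 165.5 24 -1.6
```

```text
t 24.33 tcp [478.89 164.12 219.97] tip [479.14 164.19  29.97] jawang -1.54 w 65.8 F [ 0.86  0.18 -1.84]
-> [479.4, 165.5, 24.0, -1.6] xyz cm [ 0.05 -0.14  0.6 ] len 0.6 spin 0.06
```

Request:
move_arm --motion '[{"jaw":140,"xyz":[0,0,0.2],"spin":0},{"jaw":140,"xyz":[0,0,0.4],"spin":0},{"jaw":140,"xyz":[0,0,0.55],"spin":0},{"jaw":140,"xyz":[0,0,0.6],"spin":0},{"jaw":140,"xyz":[0,0,0.6],"spin":0},{"jaw":140,"xyz":[0,0,0.6],"spin":0}]'

```text
clock: 24.83
ee_pos: [478.8, 164.2, 214.3]
orientation: [-3.141, 0.042, -0.001]
force: [-3.5, -1.6, 15.9]
width: 65.5
```

```bash
python3 g.py 479.4 165.5 24 -1.6
```

```text
t 24.83 tcp [478.77 164.18 214.27] tip [478.95 164.22  24.27] jawang -1.52 w 65.5 F [-3.52 -1.64 15.91]
-> [479.4, 165.5, 24.0, -1.6] xyz cm [ 0.06 -0.13  0.03] len 0.1 spin 0.08
```

Request:
move_arm --motion '[{"jaw":140,"xyz":[0,0,-0.1],"spin":0},{"jaw":140,"xyz":[0,0,-0.1],"spin":0},{"jaw":60,"xyz":[0,0,-0.1],"spin":0},{"jaw":15,"xyz":[0,0,-0.1],"spin":0},{"jaw":15,"xyz":[0,0,-0.1],"spin":0},{"jaw":15,"xyz":[0,0,-0.1],"spin":0},{"jaw":15,"xyz":[0,0,-1],"spin":0},{"jaw":15,"xyz":[0,0,-3],"spin":0},{"jaw":15,"xyz":[0,0,-6],"spin":0},{"jaw":15,"xyz":[0,0,-10],"spin":0},{"jaw":15,"xyz":[0,0,-14],"spin":0},{"jaw":15,"xyz":[0,0,-18],"spin":0}]'

```text
clock: 25.83
ee_pos: [478.2, 164.0, 395.7]
orientation: [-3.141, 0.042, 0.0]
force: [-0.3, 0.1, 0.1]
width: 89.6
```

```bash
python3 -c "
from h import *
cv2.imwrite('pics/s12.png',viewer.grab_frame('scene')[:,:,::-1]);crop('pics/s12.png',280,500,0,200,3,'pics/s12c.png')"; python3 g.py 519.6 362.3 270 -1.5
```

```text
t 25.88 tcp [478.94 164.29 402.9 ] tip [480.83 164.7  212.91] jawang -1.53 w 89.8 F [ 1.16 -0.02  7.04]
-> [519.6, 362.3, 270.0, -1.5] xyz cm [  3.59 -19.92  -5.63] len 21.0 spin -0.03
```

View pics/s12c.png

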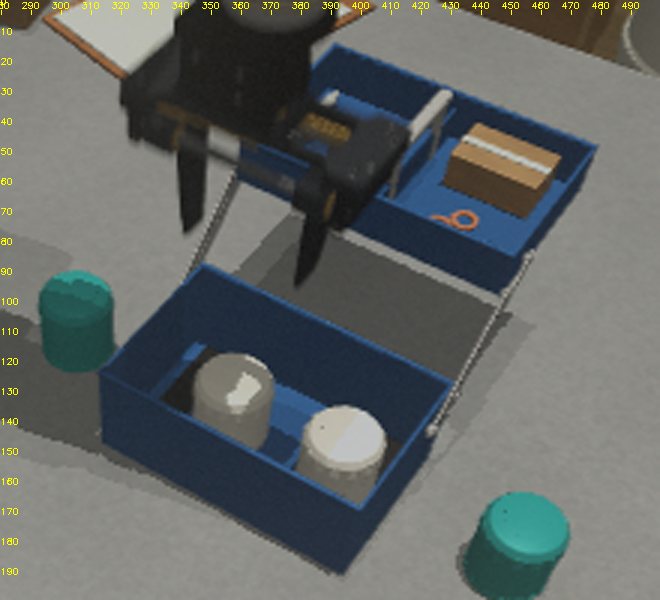

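Filter stands upright beside the fixed one (crop 235,390 and 343,440). Back to the handle.

Request:
move_arm --motion '[{"jaw":100,"xyz":[0,0,-3],"spin":0},{"jaw":165,"xyz":[0,0,-6],"spin":0},{"jaw":165,"xyz":[0.2,-1.5,-6.5],"spin":0},{"jaw":165,"xyz":[0.8,-4.5,-6.5],"spin":0},{"jaw":165,"xyz":[1.5,-8,-6.5],"spin":0},{"jaw":165,"xyz":[2.2,-12,-6.5],"spin":0},{"jaw":165,"xyz":[2.9,-15.5,-6.5],"spin":0},{"jaw":165,"xyz":[3.4,-18.5,-6.5],"spin":0},{"jaw":165,"xyz":[3.8,-19.8,-6.5],"spin":0},{"jaw":165,"xyz":[3.8,-19.8,-6],"spin":0},{"jaw":165,"xyz":[3.8,-19.8,-4],"spin":0},{"jaw":165,"xyz":[3.8,-19.8,-3],"spin":0}]'

```text
clock: 26.88
ee_pos: [521.5, 360.3, 421.7]
orientation: [3.14, -0.042, -0.002]
force: [0.4, -0.0, -0.1]
width: 33.4
```

```bash
python3 -c "
from h import *
cv2.imwrite('pics/s13.png',viewer.grab_frame('scene')[:,:,::-1]);crop('pics/s13.png',330,500,0,130,4.5,'pics/s13c.png')"; python3 g.py 519.6 362.3 187 -1.5
```

```text
t 26.93 tcp [521.58 360.09 420.12] tip [520.85 359.66 230.12] jawang -1.56 w 33.3 F [-0.33 -0.75 -1.47]
-> [519.6, 362.3, 187.0, -1.5] xyz cm [-0.19 -0.23  4.31] len 4.3 spin -0.06
```

View pics/s13c.png

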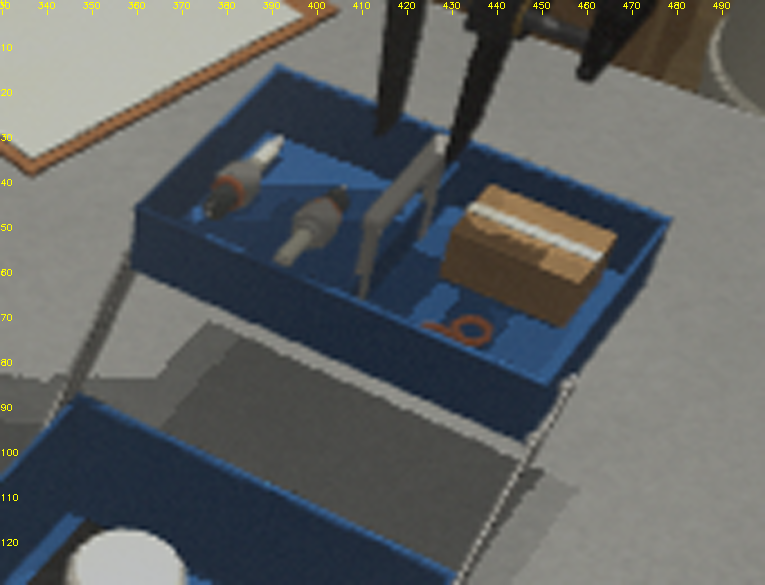

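Request:
move_arm --grip_force 50 --motion '[{"jaw":165,"xyz":[-0.15,-0.2,0.5],"spin":0},{"jaw":165,"xyz":[-0.15,-0.2,1.5],"spin":0},{"jaw":165,"xyz":[-0.15,-0.2,2.8],"spin":0},{"jaw":165,"xyz":[-0.15,-0.2,3.8],"spin":0},{"jaw":165,"xyz":[-0.15,-0.2,4.3],"spin":0},{"jaw":165,"xyz":[-0.15,-0.2,4.3],"spin":0},{"jaw":165,"xyz":[-0.15,-0.2,4.3],"spin":0},{"jaw":165,"xyz":[-0.15,-0.2,4.3],"spin":0}]'

```text
clock: 27.6
ee_pos: [520.7, 363.1, 380.8]
orientation: [-3.141, 0.042, -0.001]
force: [0.1, 1.0, -0.2]
width: 33.6
```

```bash
python3 g.py 519.6 362.3 187 -1.5
```

```text
t 27.6 tcp [520.75 363.12 380.84] tip [520.91 363.23 190.84] jawang -1.54 w 33.6 F [ 0.12  0.98 -0.18]
-> [519.6, 362.3, 187.0, -1.5] xyz cm [-0.11  0.09  0.38] len 0.4 spin -0.04
```

Request:
move_arm --motion '[{"jaw":165,"xyz":[-0.1,0.05,0.3],"spin":0},{"jaw":165,"xyz":[-0.1,0.05,0.3],"spin":0},{"jaw":220,"xyz":[-0.1,0.05,0.3],"spin":0},{"jaw":250,"xyz":[-0.1,0.05,0.3],"spin":0},{"jaw":250,"xyz":[-0.1,0.05,0.3],"spin":0},{"jaw":250,"xyz":[-0.1,0.05,0.3],"spin":0},{"jaw":250,"xyz":[-0.1,0.05,0.3],"spin":0}]'

```text
clock: 28.18
ee_pos: [519.4, 362.7, 377.3]
orientation: [-3.141, 0.042, 0.001]
force: [-2.4, -0.4, 1.2]
width: 11.7
```

```bash
python3 g.py 519.6 362.3 187 -1.5; python3 arc.py "[2.2,2.18,2.15,2.1,2.05,1.99,1.92,1.85,1.78,1.7,1.62,1.54,1.46]"; echo;  python3 arc.py "[1.46,1.38,1.3,1.22,1.14,1.06,.98,.9,.83,.76,.69,.62,.56]";echo;python3 arc.py "[.56,.51,.46,.41,.36,.31,.27,.23,.19,.16,.13,.10,.08]"
```

```text
t 28.18 tcp [519.4  362.65 377.29] tip [519.26 362.66 187.29] jawang -1.54 w 11.7 F [-2.42 -0.44  1.19]
-> [519.6, 362.3, 187.0, -1.5] xyz cm [0.02 0.03 0.03] len 0.0 spin -0.04
2.18 [ 0.16 -0.17]
2.15 [ 0.39 -0.42]
2.1 [ 0.81 -0.82]
2.05 [ 1.24 -1.19]
1.99 [ 1.79 -1.61]
1.92 [ 2.46 -2.06]
1.85 [ 3.15 -2.47]
1.78 [ 3.88 -2.82]
1.7 [ 4.73 -3.16]
1.62 [ 5.61 -3.43]
1.54 [ 6.51 -3.63]
1.46 [ 7.42 -3.76]

1.38 [ 0.92 -0.05]
1.3 [ 1.84 -0.03]
1.22 [2.75 0.06]
1.14 [3.66 0.22]
1.06 [4.55 0.46]
0.98 [5.41 0.77]
0.9 [6.25 1.15]
0.83 [6.96 1.53]
0.76 [7.64 1.96]
0.69 [8.29 2.44]
0.62 [8.9  2.96]
0.56 [9.39 3.44]

0.51 [0.39 0.42]
0.46 [0.76 0.86]
0.41 [1.1  1.32]
0.36 [1.43 1.8 ]
0.31 [1.72 2.29]
0.27 [1.94 2.7 ]
0.23 [2.15 3.11]
0.19 [2.33 3.53]
0.16 [2.46 3.85]
0.13 [2.58 4.17]
0.1 [2.69 4.5 ]
0.08 [2.76 4.72]
```

Request:
move_arm --motion '[{"jaw":250,"xyz":[0,0.16,-0.17],"spin":0},{"jaw":250,"xyz":[0,0.39,-0.42],"spin":0},{"jaw":250,"xyz":[0,0.81,-0.82],"spin":0},{"jaw":250,"xyz":[0,1.24,-1.19],"spin":0},{"jaw":250,"xyz":[0,1.79,-1.61],"spin":0},{"jaw":250,"xyz":[0,2.46,-2.06],"spin":0},{"jaw":250,"xyz":[0,3.15,-2.47],"spin":0},{"jaw":250,"xyz":[0,3.88,-2.82],"spin":0},{"jaw":250,"xyz":[0,4.73,-3.16],"spin":0},{"jaw":250,"xyz":[0,5.61,-3.43],"spin":0},{"jaw":250,"xyz":[0,6.51,-3.63],"spin":0},{"jaw":250,"xyz":[0,7.42,-3.76],"spin":0}]'

```text
clock: 29.18
ee_pos: [517.5, 287.4, 415.0]
orientation: [3.141, -0.042, -0.001]
force: [-2.0, 2.2, -3.6]
width: 11.6
```

```bash
python3 g.py
```

```text
t 29.18 tcp [517.49 287.44 414.98] tip [517.42 287.4  224.98] jawang -1.54 w 11.6 F [-2.04  2.23 -3.63]
```

Request:
move_arm --motion '[{"jaw":250,"xyz":[0,0.92,-0.05],"spin":0},{"jaw":250,"xyz":[0,1.84,-0.03],"spin":0},{"jaw":250,"xyz":[0,2.75,0.06],"spin":0},{"jaw":250,"xyz":[0,3.66,0.22],"spin":0},{"jaw":250,"xyz":[0,4.55,0.46],"spin":0},{"jaw":250,"xyz":[0,5.41,0.77],"spin":0},{"jaw":250,"xyz":[0,6.25,1.15],"spin":0},{"jaw":250,"xyz":[0,6.96,1.53],"spin":0},{"jaw":250,"xyz":[0,7.64,1.96],"spin":0},{"jaw":250,"xyz":[0,8.29,2.44],"spin":0},{"jaw":250,"xyz":[0,8.9,2.96],"spin":0},{"jaw":250,"xyz":[0,9.39,3.44],"spin":0}]'

```text
clock: 30.18
ee_pos: [515.1, 193.9, 379.7]
orientation: [3.141, -0.042, -0.0]
force: [-1.7, 0.4, -6.1]
width: 11.7
```

```bash
python3 g.py
```

```text
t 30.18 tcp [515.14 193.91 379.7 ] tip [515.1  193.88 189.7 ] jawang -1.54 w 11.7 F [-1.73  0.44 -6.1 ]
```

Request:
move_arm --motion '[{"jaw":250,"xyz":[0,0.39,0.42],"spin":0},{"jaw":250,"xyz":[0,0.76,0.86],"spin":0},{"jaw":250,"xyz":[0,1.1,1.32],"spin":0},{"jaw":250,"xyz":[0,1.43,1.8],"spin":0},{"jaw":250,"xyz":[0,1.72,2.29],"spin":0},{"jaw":250,"xyz":[0,1.94,2.7],"spin":0},{"jaw":250,"xyz":[0,2.15,3.11],"spin":0},{"jaw":250,"xyz":[0,2.33,3.53],"spin":0},{"jaw":250,"xyz":[0,2.46,3.85],"spin":0},{"jaw":250,"xyz":[0,2.58,4.17],"spin":0},{"jaw":250,"xyz":[0,2.69,4.5],"spin":0},{"jaw":250,"xyz":[0,2.76,4.72],"spin":0}]'

```text
clock: 31.18
ee_pos: [514.4, 166.9, 332.8]
orientation: [-3.141, 0.042, -0.0]
force: [-2.7, -0.7, -4.3]
width: 12.0
```

```bash
python3 g.py 514.4 164.2 133.7 -1.53;python3 arc.py "[.08,.06,.04,.02,.0,-.02]"
```

```text
t 31.18 tcp [514.4  166.9  332.83] tip [514.41 166.9  142.83] jawang -1.53 w 12.0 F [-2.67 -0.68 -4.29]
-> [514.4, 164.2, 133.7, -1.53] xyz cm [0.01 0.27 0.91] len 1.0 spin -0.0
0.06 [0.06 0.22]
0.04 [0.12 0.44]
0.02 [0.18 0.67]
0.0 [0.23 0.89]
-0.02 [0.27 1.12]
```

Request:
move_arm --motion '[{"jaw":250,"xyz":[0,0.03,0.11],"spin":0},{"jaw":250,"xyz":[0,0.06,0.22],"spin":0},{"jaw":250,"xyz":[0,0.09,0.33],"spin":0},{"jaw":250,"xyz":[0,0.12,0.44],"spin":0},{"jaw":250,"xyz":[0,0.15,0.56],"spin":0},{"jaw":250,"xyz":[0,0.18,0.67],"spin":0},{"jaw":250,"xyz":[0,0.21,0.78],"spin":0},{"jaw":250,"xyz":[0,0.23,0.89],"spin":0},{"jaw":250,"xyz":[0,0.24,0.95],"spin":0},{"jaw":250,"xyz":[0,0.24,1],"spin":0},{"jaw":250,"xyz":[0,0.24,1],"spin":0},{"jaw":250,"xyz":[0,0.24,1],"spin":0}]'

```text
clock: 32.18
ee_pos: [514.2, 164.7, 324.1]
orientation: [-3.141, 0.042, -0.001]
force: [-5.4, -0.4, 6.5]
width: 11.5
```

```bash
python3 g.py 514.4 164.2 134 -1.53
```

```text
t 32.18 tcp [514.24 164.68 324.09] tip [514.41 164.75 134.09] jawang -1.53 w 11.5 F [-5.38 -0.44  6.51]
-> [514.4, 164.2, 134.0, -1.53] xyz cm [0.02 0.05 0.01] len 0.1 spin -0.0
```

Seated: the TCP is back at the starting height and the force has reversed to +6.5 N. I'll release and retreat.

Request:
move_arm --motion '[{"jaw":250,"xyz":[0,0,0.1],"spin":0},{"jaw":250,"xyz":[0,0,0.1],"spin":0},{"jaw":220,"xyz":[0,0,0.1],"spin":0},{"jaw":170,"xyz":[0,0,0],"spin":0},{"jaw":165,"xyz":[0,0,0],"spin":0},{"jaw":165,"xyz":[0,0,0],"spin":0},{"jaw":165,"xyz":[0,0,-1],"spin":0},{"jaw":165,"xyz":[0,0,-4],"spin":0},{"jaw":165,"xyz":[0,0,-8],"spin":0},{"jaw":165,"xyz":[0,0,-12],"spin":0},{"jaw":165,"xyz":[0,0,-16],"spin":0},{"jaw":165,"xyz":[0,0,-16],"spin":0}]'

```text
clock: 33.18
ee_pos: [514.2, 164.6, 491.3]
orientation: [-3.139, 0.042, -0.018]
force: [0.1, -0.2, -0.2]
width: 33.5
```

Request:
move_arm --motion '[{"jaw":165,"xyz":[0,-4,0],"spin":0},{"jaw":165,"xyz":[0,-8,0],"spin":0},{"jaw":165,"xyz":[0,-12,0],"spin":0},{"jaw":165,"xyz":[0,-16,0],"spin":0},{"jaw":165,"xyz":[0,-20,0],"spin":0},{"jaw":165,"xyz":[0,-24,0],"spin":0},{"jaw":165,"xyz":[0,-27,0],"spin":0},{"jaw":165,"xyz":[0,-27,0],"spin":0},{"jaw":165,"xyz":[0,-27,0],"spin":0}]'

```text
clock: 33.93
ee_pos: [521.1, 435.8, 482.8]
orientation: [3.141, -0.039, -0.001]
force: [-0.2, -0.8, 0.6]
width: 33.8
```

```bash
python3 -c "
from h import *
cv2.imwrite('pics/s14.png',viewer.grab_frame('scene')[:,:,::-1]);crop('pics/s14.png',280,460,50,200,4,'pics/s14c.png')
cv2.imwrite('pics/t14.png',viewer.grab_frame('top')[:,:,::-1]);crop('pics/t14.png',190,280,155,270,5,'pics/t14c.png')
"; python3 g.py
```

```text
t 34.03 tcp [521.55 433.92 483.34] tip [521.55 433.88 293.34] jawang -1.54 w 33.4 F [ 0.47 -0.26 -0.15]
```

View pics/s14.png

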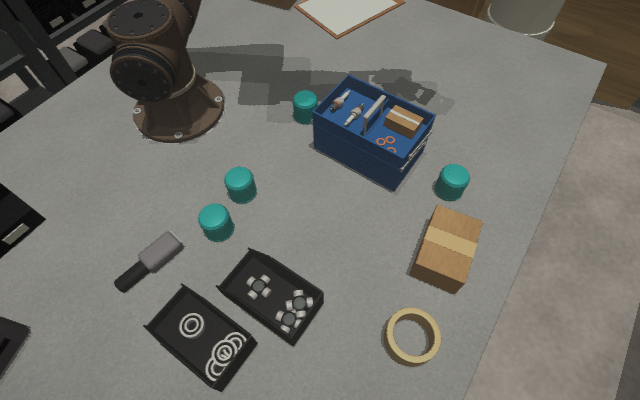

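View pics/s14c.png

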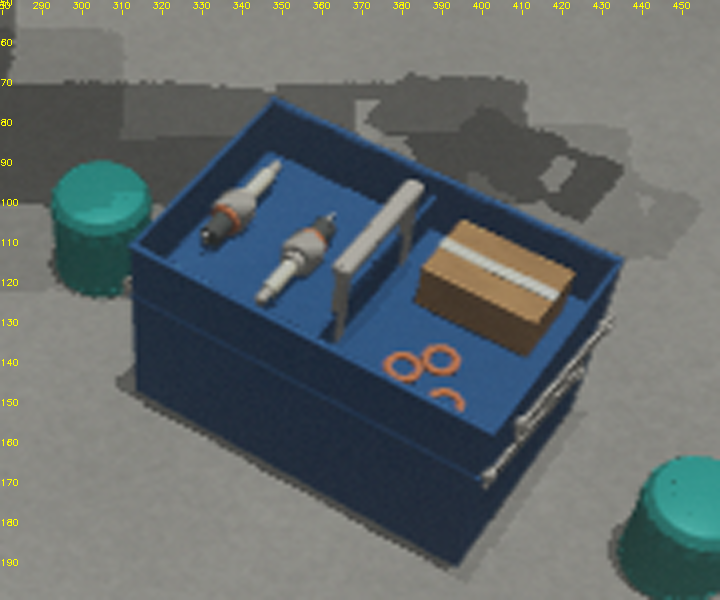

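View pics/t14c.png

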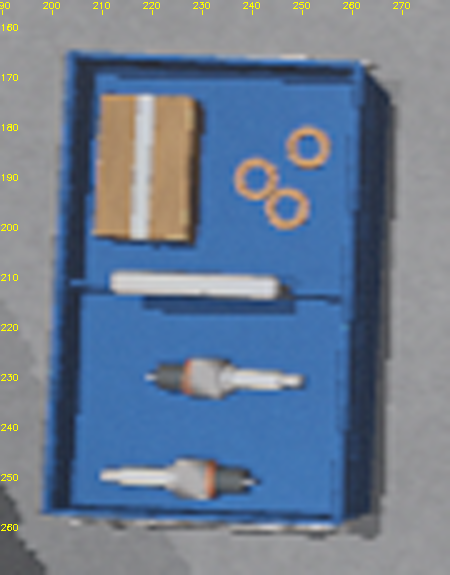

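The tray rim and handle sit at exactly the same pixels as at the start, so it is fully down. The plug lies in its compartment at top-view (231,230), and the bearing and cross are in their bins. I hand in.

```bash
python3 -c "
from bench import bot
print(bot.job_done()); print(bot.state()['clock'])"
```

```text
the job is handed in; nothing more can be done
None
the job is handed in; nothing more can be done
```

The job is handed in: all four parts are put away and the tray is fully down. It took about 34 s of the 134 s allowed.

- **Bins and tray:** the bearing and the joint cross lie flat at the free fronts of their own bins. The spark plug lies in the compartment with the fixed one, parallel to it but pointing the other way.
- **Filter:** I swung the tray onto its stop by the handle and stood the white filter upright on the box floor beside the fixed one. I then lowered the tray still gripped, all the way down.

The last pictures show the tray rim and handle at the same pixels as at the start. The handle height at seating was 324.1 mm against 323.7 mm before the swing. The highest wrist reading was about 16 N at the ends of moves, when the filter touched the floor.

The two cameras disagreed by 3 to 5 mm in x on the loose parts. I used values between them, and every grasp worked. The filter cannot be seen under the closed tray. I last saw it upright just before lowering, and the tray went down without catching on anything.

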